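# Dress the tableware display stand

### The arm

A 7-joint arm with a two-finger parallel gripper is mounted at the origin on the work surface. World frame = base frame: x ahead of the robot, y to its left, z up, the work surface at z = 0. Lengths are in mm, angles in rad, forces in N, time in s.
With the tool pointing down it reaches from about 400 to 875 mm from the base axis. Payload 4.4 kg.
Tool frame: the origin (TCP) lies midway between the tips of the shut fingers; the grasp point (between the pads) lies 19 mm behind it (ctrl.pinch_z is the distance from the TCP to the grasp point, in mm); z points along the fingers, y is the line along which they close (so a half turn about z gives the same grasp; the last joint's range is limited). The gripper opens to 85 mm and grips with 20 to 120 N. Pads are 22 mm wide; open, the fingers measure 114 mm over their backs; the gripper's body (76 mm by 85 mm) begins 54 mm behind the grasp point. The pads swing forward as they close: fully open they stand 13 mm farther back than shut.
Start: joints at [1.045, 0.628, 0.038, 1.517, -0.027, 0.996, -0.02], TCP at [288.478, -582.493, 231.313] pointing down, gripper open.
Joint ranges: [-3.06, 3.06], [-0.37, 2.12], [-1.25, 1.32], [0.18, 2.47], [-1.1, 4.24], [0.23, 1.98], [-2.94, 2.94]. Speed limits (rad/s): [2.57, 2.57, 3.14, 3.14, 3.14, 3.14, 3.14].

### API

Orientations are given as [roll, pitch, yaw] about the fixed x, y, z axes, in that order (R = Rz(yaw) Ry(pitch) Rx(roll)).
In Python, from cell import read_state, cams, order, ctrl gives the robot as it stands.
- The arm moves only by the tool move_arm, never from a script. Its argument "targets" is text: rows parted by semicolons, each of 7 numbers parted by spaces: the gripper's target within -1 to 1 (fully open at 1, half-way at 0, shut at -1), then the shift along the tool's x, y, z in cm, then the turn, a rotation vector about the tool's x, y, z in degrees. A call has 1 to 5 rows; each row shifts and turns the commanded pose from where the row before left it, along the tool's axes as they then stand; what a row does not reach is not made up. A row lasts 1/12 s, in which the tool goes at most 41.7 mm and 7.16 degrees, less where a joint would pass 70% of its speed; a pose out of reach is approached as far as the arm can. A call with a gripper value outside its range is refused whole. The fingers move at their own pace and stop on an object; the grip force is fixed at half the most. Time passes only in rows, so rows that do not move let the fingers close. It gives the time, the measured TCP pose, the force, the opening and the grip force at its end, in the units of the state.
- read_state(): the state, without advancing time (a new reading comes with each control period).
- cams.get_image(name): name is "scene" or "side" or "wrist"; returns a dict with "color" (420x560x3 uint8, red, green, blue), "fovy" (degrees; the focal length in pixels is half the picture's height over the tangent of half this angle, whatever the lens; pixels are square), "cx", "cy" (the principal point, pixels), "rvec" (rotation vector, rad) and "tvec" (3), from world to camera coordinates, as OpenCV has them. Camera axes: x right, y down, z forward; pixel columns grow to the right and rows downward; lengths in mm; the calibration is good to about 2 mm. A picture is of the moment at which its call begins. There is no depth.
- order.finish_job(): hands the job in; it is judged then, once.
The state is a dict: "clock": time; "qpos": joint angles; "qd": joint speeds; "tau": joint torques, N m; "eef_pos": TCP position; "tool_rot": TCP orientation; "force": force on the tool from outside, world axes, zero at the start; "torque": the same for the moment, N m; "width": finger opening in mm; "gripper_force": force on a finger pad.
Only numpy, scipy, OpenCV 4.12 (cv2) and the standard library are available. Lean on these libraries where they do the work, as an engineer would, in place of code of your own. Each camera call takes 0.05 s, during which the arm holds its last target. There are 200 camera calls.

### The job

First stand every tied stack of sauce dishes upright in the wooden caddy while the caddy is still on the bench, then carry the loaded caddy level and set it centred on the stand's narrow riser, its long side along the riser. Slide each white price card flat along the ticket board under a sprung clip of its own, straight and centred under the clip, until it is fully home against the stop (the cards may be done at any time). Leave the other things on the bench where they are.

Things in the scene. Friction and masses are not known exactly. Their poses are not given: they have to be found in the camera images.
- stand: fixed plywood display stand. Ticket board 310 mm wide, 8 mm thick, flat on the bench, from x -120 to +65 mm in this frame, with four sprung steel clips at y -120, -40, +40, +120 mm. Behind it a narrow riser: x 100 to 170 mm, 200 mm wide, 50 mm high. Origin on the bench; x points from the board's open front edge towards the riser (cards are pushed in along +x), y along the width, z up.
- slot0 (a point): home point of a card under the clip at y = -120 mm of the stand: the centre of the card's underside when the card is fully home, front end against the stop, in stand frame (-10, -120, 8) mm. Axes as the stand's: x is the push direction, z up. A steel stop 9 mm high stands under the flap, its front face 55 mm beyond this point.
- slot1 (a point): home point of a card under the clip at y = -40 mm of the stand: the centre of the card's underside when the card is fully home, front end against the stop, in stand frame (-10, -40, 8) mm. Axes as the stand's: x is the push direction, z up. A steel stop 9 mm high stands under the flap, its front face 55 mm beyond this point.
- slot2 (a point): home point of a card under the clip at y = 40 mm of the stand: the centre of the card's underside when the card is fully home, front end against the stop, in stand frame (-10, 40, 8) mm. Axes as the stand's: x is the push direction, z up. A steel stop 9 mm high stands under the flap, its front face 55 mm beyond this point.
- slot3 (a point): home point of a card under the clip at y = 120 mm of the stand: the centre of the card's underside when the card is fully home, front end against the stop, in stand frame (-10, 120, 8) mm. Axes as the stand's: x is the push direction, z up. A steel stop 9 mm high stands under the flap, its front face 55 mm beyond this point.
- clip0 (a joint): opening angle (rad) of the sprung steel flap over slot0: 0 at rest, about 0.08 on a card, 0.20 at most (10 mm, too little for two cards). 54 mm wide; hinge at stand x +52, 15 above the board; pressing line at x +16, 3 above the board; from there its lip slopes up 20 degrees to the front, tip at x -12, 13 above the board. About 2 N spring; a card pushed under the lip lifts it with 4 to 8 N.
- clip1 (a joint): opening angle (rad) of the sprung steel flap over slot1: 0 at rest, about 0.08 on a card, 0.20 at most (10 mm, too little for two cards). 54 mm wide; hinge at stand x +52, 15 above the board; pressing line at x +16, 3 above the board; from there its lip slopes up 20 degrees to the front, tip at x -12, 13 above the board. About 2 N spring; a card pushed under the lip lifts it with 4 to 8 N.
- clip2 (a joint): opening angle (rad) of the sprung steel flap over slot2: 0 at rest, about 0.08 on a card, 0.20 at most (10 mm, too little for two cards). 54 mm wide; hinge at stand x +52, 15 above the board; pressing line at x +16, 3 above the board; from there its lip slopes up 20 degrees to the front, tip at x -12, 13 above the board. About 2 N spring; a card pushed under the lip lifts it with 4 to 8 N.
- clip3 (a joint): opening angle (rad) of the sprung steel flap over slot3: 0 at rest, about 0.08 on a card, 0.20 at most (10 mm, too little for two cards). 54 mm wide; hinge at stand x +52, 15 above the board; pressing line at x +16, 3 above the board; from there its lip slopes up 20 degrees to the front, tip at x -12, 13 above the board. About 2 N spring; a card pushed under the lip lifts it with 4 to 8 N.
- riser (a point): centre of the riser's flat top, 50 mm above the bench, axes as the stand's
- caddy: loose dark wooden caddy, 0.3 to 0.5 kg: open box 180 mm (x) by 104 mm (y), walls and floor 5 mm thick, walls 27 mm high; upright handle board across the middle, 14 mm thick (x), 94 mm long (y), top edge 110 mm above the underside; two compartments 78 by 94 mm centred at x = -46, +46 mm. Origin: centre of the underside; z up. Carry it by the top 25 mm of the handle board, pinched across x.
- card0: loose stiff white price card, 110 mm (its x) by 42 mm (its y) by 6 mm, 30 g, both faces and both ends alike; lies flat on the bench. Origin: centre of the underside. May be absent.
- card1: loose stiff white price card, 110 mm (its x) by 42 mm (its y) by 6 mm, 30 g, both faces and both ends alike; lies flat on the bench. Origin: centre of the underside. May be absent.
- card2: loose stiff white price card, 110 mm (its x) by 42 mm (its y) by 6 mm, 30 g, both faces and both ends alike; lies flat on the bench. Origin: centre of the underside. May be absent.
- card3: loose stiff white price card, 110 mm (its x) by 42 mm (its y) by 6 mm, 30 g, both faces and both ends alike; lies flat on the bench. Origin: centre of the underside. May be absent.
- dishes0: loose tied stack of small sauce dishes, blue and white china, in one piece: upright cylinder 50 mm across, 56 mm high, 0.12 to 0.21 kg. Origin: centre of the underside; z up. May be absent.
- dishes1: loose tied stack of small sauce dishes, blue and white china, in one piece: upright cylinder 50 mm across, 56 mm high, 0.12 to 0.21 kg. Origin: centre of the underside; z up. May be absent.
- tape: bystander: cardboard tape roll, 80 mm across, 24 mm high; origin under its centre
- bowl: bystander: white bowl, 100 mm across, 45 mm high; origin under its centre
- cup: bystander: terracotta cup, 68 mm across, 60 mm high; origin under its centre
- jar: bystander: glass jar, 60 mm across, 90 mm high; origin under its centre
- stapler: bystander: black stapler, 120 (x) by 35 by 30 mm; origin under its centre
- plate: bystander: blue plate, 150 mm across, 20 mm high; origin under its centre
Mind the look-alikes: they are no part of the job. What is shaped like the card2 but purple is not meant.

How it is judged (in metres and radians):
On the way, in this order (a step that is already met when the one before it is completed fails the run):
1. every stack of dishes stands in the caddy, the caddy on the bench (x of dishes0 in the frame of caddy between -0.075 and 0.075 m and y of dishes0 in the frame of caddy between -0.04 and 0.04 m and z of dishes0 in the frame of caddy between 0 and 0.012 m and angle between each of dishes0, dishes1's own z axis and vertical below 0.15 rad and x of dishes1 in the frame of caddy between -0.075 and 0.075 m and y of dishes1 in the frame of caddy between -0.04 and 0.04 m and z of dishes1 in the frame of caddy between 0 and 0.012 m and height (world z) of caddy below 0.01 m and linear speed of each of dishes0, dishes1 below 0.05 m/s), for 0.2 s.
2. the caddy with its dishes stands on the riser (x of dishes0 in the frame of caddy between -0.075 and 0.075 m and y of dishes0 in the frame of caddy between -0.04 and 0.04 m and z of dishes0 in the frame of caddy between 0 and 0.012 m and angle between each of dishes0, dishes1's own z axis and vertical below 0.15 rad and x of dishes1 in the frame of caddy between -0.075 and 0.075 m and y of dishes1 in the frame of caddy between -0.04 and 0.04 m and z of dishes1 in the frame of caddy between 0 and 0.012 m and x of caddy in the frame of riser between -0.025 and 0.025 m and y of caddy in the frame of riser between -0.03 and 0.03 m and z of caddy in the frame of riser between -0.005 and 0.005 m and angle between caddy's own z axis and vertical below 0.08 rad and angle between the x axis of caddy and the y axis of stand, either way round below 0.25 rad), for 0.2 s.
At the end, for the whole second after the job is handed in: Stacks upright (0.15 rad) in the caddy; caddy level on the riser, within 25 mm (across) and 30 mm (along) of its centre and 0.25 rad of its long side; each card flat under its own clip, within 6 mm of home, 12 mm of the centre line, 0.12 rad of straight; all at rest (all of step 2 and ((x of card0 in the frame of slot0 between -0.006 and 0.006 m and y of card0 in the frame of slot0 between -0.012 and 0.012 m and z of card0 in the frame of slot0 between -0.004 and 0.004 m and angle between the x axis of card0 and the x axis of stand, either way round below 0.12 rad) or (x of card0 in the frame of slot1 between -0.006 and 0.006 m and y of card0 in the frame of slot1 between -0.012 and 0.012 m and z of card0 in the frame of slot1 between -0.004 and 0.004 m and angle between the x axis of card0 and the x axis of stand, either way round below 0.12 rad) or (x of card0 in the frame of slot2 between -0.006 and 0.006 m and y of card0 in the frame of slot2 between -0.012 and 0.012 m and z of card0 in the frame of slot2 between -0.004 and 0.004 m and angle between the x axis of card0 and the x axis of stand, either way round below 0.12 rad) or (x of card0 in the frame of slot3 between -0.006 and 0.006 m and y of card0 in the frame of slot3 between -0.012 and 0.012 m and z of card0 in the frame of slot3 between -0.004 and 0.004 m and angle between the x axis of card0 and the x axis of stand, either way round below 0.12 rad)) and ((x of card1 in the frame of slot0 between -0.006 and 0.006 m and y of card1 in the frame of slot0 between -0.012 and 0.012 m and z of card1 in the frame of slot0 between -0.004 and 0.004 m and angle between the x axis of card1 and the x axis of stand, either way round below 0.12 rad) or (x of card1 in the frame of slot1 between -0.006 and 0.006 m and y of card1 in the frame of slot1 between -0.012 and 0.012 m and z of card1 in the frame of slot1 between -0.004 and 0.004 m and angle between the x axis of card1 and the x axis of stand, either way round below 0.12 rad) or (x of card1 in the frame of slot2 between -0.006 and 0.006 m and y of card1 in the frame of slot2 between -0.012 and 0.012 m and z of card1 in the frame of slot2 between -0.004 and 0.004 m and angle between the x axis of card1 and the x axis of stand, either way round below 0.12 rad) or (x of card1 in the frame of slot3 between -0.006 and 0.006 m and y of card1 in the frame of slot3 between -0.012 and 0.012 m and z of card1 in the frame of slot3 between -0.004 and 0.004 m and angle between the x axis of card1 and the x axis of stand, either way round below 0.12 rad)) and ((x of card2 in the frame of slot0 between -0.006 and 0.006 m and y of card2 in the frame of slot0 between -0.012 and 0.012 m and z of card2 in the frame of slot0 between -0.004 and 0.004 m and angle between the x axis of card2 and the x axis of stand, either way round below 0.12 rad) or (x of card2 in the frame of slot1 between -0.006 and 0.006 m and y of card2 in the frame of slot1 between -0.012 and 0.012 m and z of card2 in the frame of slot1 between -0.004 and 0.004 m and angle between the x axis of card2 and the x axis of stand, either way round below 0.12 rad) or (x of card2 in the frame of slot2 between -0.006 and 0.006 m and y of card2 in the frame of slot2 between -0.012 and 0.012 m and z of card2 in the frame of slot2 between -0.004 and 0.004 m and angle between the x axis of card2 and the x axis of stand, either way round below 0.12 rad) or (x of card2 in the frame of slot3 between -0.006 and 0.006 m and y of card2 in the frame of slot3 between -0.012 and 0.012 m and z of card2 in the frame of slot3 between -0.004 and 0.004 m and angle between the x axis of card2 and the x axis of stand, either way round below 0.12 rad)) and ((x of card3 in the frame of slot0 between -0.006 and 0.006 m and y of card3 in the frame of slot0 between -0.012 and 0.012 m and z of card3 in the frame of slot0 between -0.004 and 0.004 m and angle between the x axis of card3 and the x axis of stand, either way round below 0.12 rad) or (x of card3 in the frame of slot1 between -0.006 and 0.006 m and y of card3 in the frame of slot1 between -0.012 and 0.012 m and z of card3 in the frame of slot1 between -0.004 and 0.004 m and angle between the x axis of card3 and the x axis of stand, either way round below 0.12 rad) or (x of card3 in the frame of slot2 between -0.006 and 0.006 m and y of card3 in the frame of slot2 between -0.012 and 0.012 m and z of card3 in the frame of slot2 between -0.004 and 0.004 m and angle between the x axis of card3 and the x axis of stand, either way round below 0.12 rad) or (x of card3 in the frame of slot3 between -0.006 and 0.006 m and y of card3 in the frame of slot3 between -0.012 and 0.012 m and z of card3 in the frame of slot3 between -0.004 and 0.004 m and angle between the x axis of card3 and the x axis of stand, either way round below 0.12 rad)) and linear speed of each of card0, card1, card2, card3, dishes0, dishes1, caddy below 0.03 m/s); the robot touches nothing.
It fails at once if the caddy is tipped more than 0.4 rad (angle between caddy's own z axis and vertical above 0.4 rad).
It fails at once if a bystander is moved more than 40 mm (distance of any of tape, bowl, cup, jar, stapler, plate from where it was at the start of the episode above 0.04 m).
Of card0, card1, card2, card3 only 3 to 4 are there at a start; the rules pass over those that are not, and their reading is None.
Of dishes0, dishes1 only 1 to 2 are there at a start; the rules pass over those that are not, and their reading is None.
At some moment in a run one of card0, card1, card2, card3, dishes0, dishes1 may be knocked a few centimetres aside while the robot is not near it.
It also fails if it takes over 210 s, if anything falls off the work surface, if the arm or the gripper's body presses on something with over 40 N, if the wrist force passes 120 N, or if a joint passes its speed limit or range.

## Working session

There is one attempt and no reset: what is moved stays moved. The work goes in short steps, Python scripts to look and compute and a tool call to move; the robot and the scene stay as the last step left them, time stands still between calls to the robot, and variables do not carry over. Pictures are saved under pics/ and viewed, at most 14 in all, crops included, and the job is handed in when it is done.

Besides the shell and the picture viewer there is one more tool, called after "Emit:" as name(argument=value, ...) on one line, values as JSON. move_arm: Moves the arm, as the interface text tells. Its arguments: {"type":"object","properties":{"targets":{"type":"string"}},"required":["targets"]}

```bash
ls; mkdir -p pics; python3 - <<'E'
from cell import read_state,cams,order,ctrl
import cv2
s=read_state();print(s)
for n in ("scene","side","wrist"):
    d=cams.get_image(n);print(n,{k:v for k,v in d.items() if k!='color'})
    cv2.imwrite(f"pics/{n}0.png",d['color'][:,:,::-1])
E
```

```text
pics
{'clock': 0.0, 'qpos': array([ 1.04519885,  0.62934496,  0.03845587,  1.51834692, -0.02703196,
        0.99630305, -0.01999666]), 'qd': array([ 0.0008781 ,  0.0012282 ,  0.00114713,  0.00131629, -0.00098796,
       -0.00135016,  0.00061423]), 'tau': array([ 2.78191383e-04, -5.63402438e+01,  1.22639392e+00, -1.93441647e+01,
        1.10561712e-02,  1.05474971e-02,  2.59544493e-05]), 'eef_pos': array([ 288.2028112 , -581.92766851,  230.3968331 ]), 'tool_rot': array([-3.13970853e+00,  5.81126344e-06,  4.59772645e-01]), 'force': array([ 0.47004172, -0.35011317,  0.32008251]), 'torque': array([ 4.02646316e-02, -8.01232519e-05, -2.75935123e-02]), 'gripper_force': 0.0, 'width': 85.1668487015851}
scene {'fovy': 48.143093157935766, 'cx': 282.94914611478606, 'cy': 208.62152803132855, 'rvec': array([ 1.9598916 ,  0.96356503, -0.53035304]), 'tvec': array([-350.89369533, -178.46147504, 1906.27392823])}
side {'fovy': 47.41206187994435, 'cx': 286.082880880431, 'cy': 207.14164488303084, 'rvec': array([ 0.23267747, -2.83573335,  1.20527404]), 'tvec': array([ 549.12018141,   99.05193934, 1692.98976238])}
wrist {'fovy': 58.969320936190705, 'cx': 280.876151733774, 'cy': 207.15760477156857, 'rvec': array([-2.43887149,  1.51372801,  0.23857159]), 'tvec': array([-647.49469569,  -40.03199409,  380.6018905 ])}
```

```bash
python3 - <<'E'
import cv2
for n in ("scene","side"):
    im=cv2.imread(f"pics/{n}0.png");cv2.imwrite(f"pics/{n}0b.png",cv2.resize(im,(800,600),interpolation=cv2.INTER_CUBIC))
E
```

```text
(no output)
```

View pics/scene0b.png

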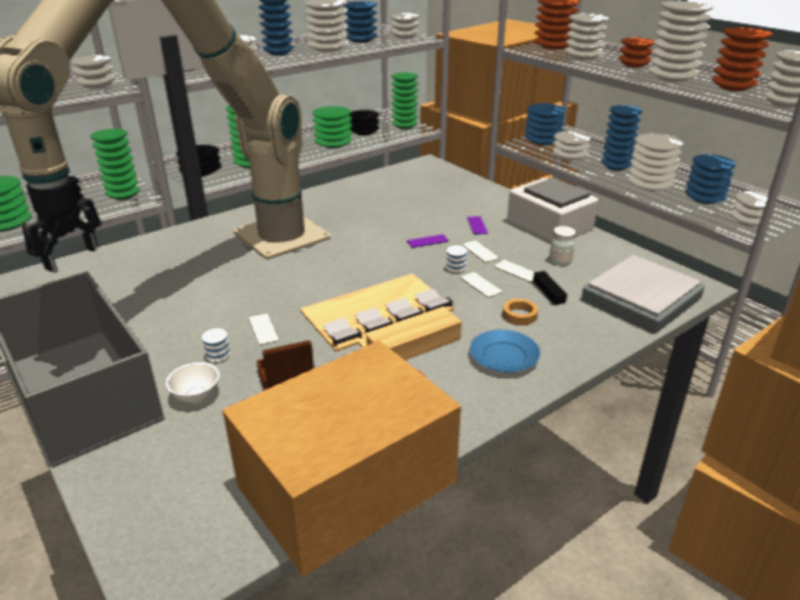

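View pics/side0b.png

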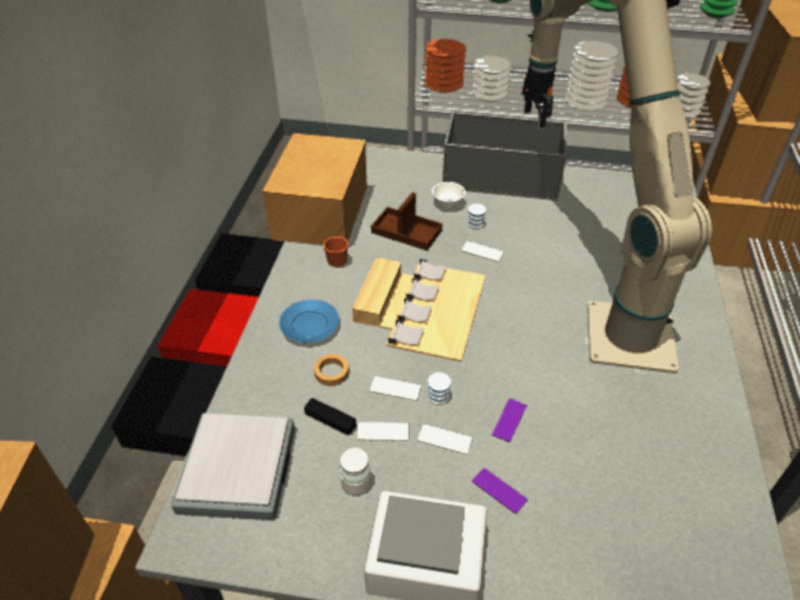

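Four white cards are visible. In the side view (800x600) they are at (483,251), (396,388), (383,431) and (445,438). The purple strips at (510,420) and (500,490) are look-alikes. The dishes are at (477,216) and (439,388), the caddy at (407,228), and the stand around (425,310).

```bash
cat > h.py <<'E'
from cell import read_state,cams,order,ctrl
import cv2,numpy as np
from scipy.spatial.transform import Rotation as Ro
class V:
    def __init__(s,n):
        d=cams.get_image(n);s.im=d['color'][:,:,::-1].copy();s.hsv=cv2.cvtColor(s.im,cv2.COLOR_BGR2HSV)
        f=210/np.tan(np.radians(d['fovy']/2));s.K=np.array([[f,0,d['cx']],[0,f,d['cy']],[0,0,1]])
        s.R=cv2.Rodrigues(d['rvec'])[0];s.t=np.array(d['tvec']).reshape(3);s.c=-s.R.T@s.t
    def proj(s,p):
        q=(s.R@np.atleast_2d(p).T).T+s.t;q=(s.K@q.T).T;return q[:,:2]/q[:,2:]
    def ray(s,uv,z):
        uv=np.atleast_2d(uv).astype(float);d=(s.R.T@np.linalg.inv(s.K)@np.c_[uv,np.ones(len(uv))].T).T
        return s.c+d*((z-s.c[2])/d[:,2])[:,None]
    def blobs(s,lo,hi,amin=20):
        m=cv2.inRange(s.hsv,lo,hi);cs,_=cv2.findContours(m,cv2.RETR_EXTERNAL,cv2.CHAIN_APPROX_NONE)
        return [c.reshape(-1,2) for c in cs if cv2.contourArea(c)>amin]
    def rect(s,c,z):
        w=s.ray(c,z)[:,:2].astype(np.float32);(x,y),(a,b),g=cv2.minAreaRect(w)
        if a<b:a,b,g=b,a,g+90
        return round(x,1),round(y,1),round(a),round(b),round((g+90)%180-90,1)
E
python3 - <<'E'
from h import *
v=V('side')
for n,lo,hi,z in (('white',(0,0,190),(180,45,255),6),('purple',(130,120,40),(160,255,255),6),('board',(10,60,120),(30,255,255),8),('blue',(95,60,40),(125,255,255),0),('dark',(0,0,0),(180,255,45),0),('brown',(0,100,15),(12,255,130),0)):
    for c in v.blobs(lo,hi):
        m=c.mean(0)
        if 150<m[0]<450 and 100<m[1]<370: print(n,m.round(),v.rect(c,z))
print(v.c)
im=v.im[110:360,150:400];cv2.imwrite('pics/sidec.png',cv2.resize(im,(600,600),interpolation=cv2.INTER_CUBIC))
s=V('scene');im=s.im[150:300,110:410];print(s.c);cv2.imwrite('pics/scenec.png',cv2.resize(im,(800,400),interpolation=cv2.INTER_CUBIC))
E
```

```text
white [247. 321.] (599.0, 460.0, 57, 55, 9.5)
white [311. 306.] (418.9, 377.5, 113, 46, -8.0)
white [268. 301.] (554.4, 380.3, 110, 44, 9.5)
white [163. 321.] (847.9, 492.5, 210, 185, -84.4)
white [307. 266.] (450.5, 222.7, 54, 51, 9.6)
white [275. 270.] (555.6, 258.0, 131, 58, -12.2)
white [285. 233.] (547.1, 93.0, 66, 57, -6.8)
white [291. 218.] (538.3, 12.8, 65, 54, -9.9)
white [296. 203.] (529.1, -67.4, 64, 56, -6.7)
white [302. 189.] (518.8, -150.4, 67, 58, 0.2)
white [337. 175.] (389.9, -260.5, 113, 50, -15.0)
white [334. 146.] (422.3, -452.8, 57, 50, 10.0)
white [313. 134.] (517.5, -525.5, 102, 98, 7.7)
purple [350. 343.] (295.2, 482.2, 108, 40, -31.7)
purple [356. 294.] (283.6, 305.7, 107, 40, 72.3)
board [231. 257.] (706.6, 226.1, 83, 81, -80.3)
board [440. 240.] (1.2, 3.6, 209, 205, 89.7)
board [305. 221.] (480.6, -7.8, 321, 188, 83.3)
board [271. 206.] (630.1, -36.5, 286, 128, 83.7)
board [221. 116.] (954.3, -595.1, 360, 265, 90.0)
blue [216. 224.] (797.2, 81.6, 149, 145, 9.8)
dark [199. 327.] (736.2, 499.1, 95, 6, -83.5)
dark [231. 291.] (675.9, 358.4, 125, 40, -20.4)
dark [286. 151.] (617.0, -393.1, 170, 78, -71.5)
brown [236. 180.] (782.5, -163.9, 68, 58, -67.5)
brown [234. 171.] (803.8, -223.1, 53, 44, 9.9)
brown [285. 156.] (602.5, -380.1, 226, 190, 72.2)
[ 374.37714232 1223.72672153 1240.92435796]
[1565.07577328 -763.00371466  870.18292806]
```

View pics/sidec.png

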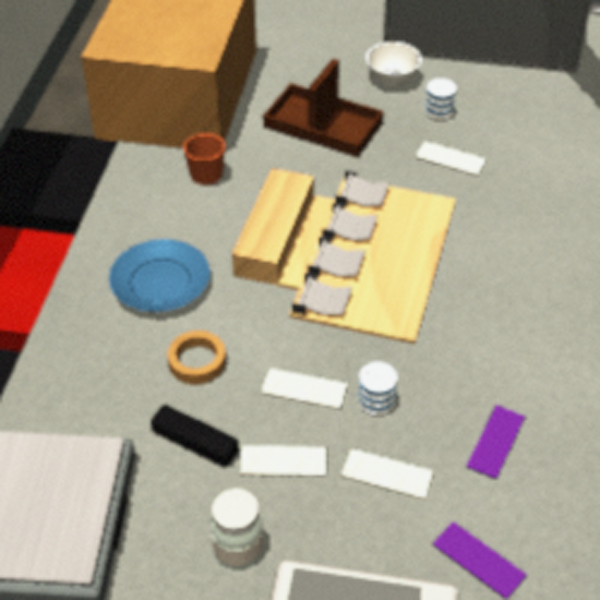

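The side crop shows the stand with its clips facing the robot, the four cards, and two stacks (crop (440,98) and (378,388)). The caddy is at crop (323,118). I'll refine all of these with both views.

```bash
python3 - <<'E'
from h import *
v=V('side');s=V('scene')
for n,w in(('side',v),('scene',s)):
    for nm,lo,hi,z in (('white',(0,0,200),(180,30,255),6),('board',(10,60,120),(30,255,255),8)):
        for c in w.blobs(lo,hi,25):
            r=w.rect(c,z)
            if 300<r[0]<750 and -650<r[1]<600 and r[2]<350: 
                print(n,nm,c.mean(0).round(),r,'z56',w.ray(c,56)[:,:2].mean(0).round(1))
                if nm=='board': print(w.ray(cv2.approxPolyDP(c.reshape(-1,1,2),4,True).reshape(-1,2),8)[:,:2].round())
a=v.im[125:185,255:315];b=s.im[230:290,170:230];c=v.im[245:325,240:320]
d=s.im[180:260,205:325]
f=lambda i,w,h:cv2.resize(i,(w,h),interpolation=cv2.INTER_CUBIC)
cv2.imwrite('pics/comp.png',np.vstack([np.hstack([f(a,400,300),f(b,400,300)]),np.hstack([f(c,400,300),f(d,400,300)])]))
E
```

```text
side white [247. 321.] (599.0, 459.9, 56, 53, 59.8) z56 [589.9 491. ]
side white [311. 307.] (418.6, 377.5, 112, 46, -8.7) z56 [416.3 412.2]
side white [268. 301.] (553.5, 380.1, 108, 44, 9.5) z56 [546.  414.8]
side white [276. 271.] (547.4, 259.9, 112, 45, -4.7) z56 [540.2 298.7]
side white [307. 266.] (450.5, 222.6, 53, 51, 9.6) z56 [447.3 263.9]
side white [285. 233.] (546.8, 91.5, 62, 53, -8.0) z56 [538.7 136.7]
side white [291. 218.] (537.2, 11.8, 61, 52, -6.4) z56 [529.3  59.8]
side white [296. 203.] (530.5, -68.4, 64, 49, -11.8) z56 [523.3 -18.2]
side white [302. 189.] (520.9, -149.7, 60, 55, -5.3) z56 [512.9 -96. ]
side white [337. 175.] (390.0, -260.0, 112, 48, -15.7) z56 [ 389.  -199.5]
side white [334. 146.] (420.8, -453.1, 52, 50, 10.0) z56 [ 419.4 -384. ]
side white [313. 133.] (517.3, -522.4, 102, 91, 10.0) z56 [ 515.9 -456.5]
side board [230. 259.] (707.6, 228.1, 88, 85, 43.4) z56 [695.2 276.7]
[[680. 193.]
 [738. 199.]
 [730. 268.]
 [700. 280.]
 [725. 263.]
 [671. 249.]]
side board [305. 221.] (480.6, -8.1, 321, 188, 83.3) z56 [479.6  61.8]
[[ 375. -151.]
 [ 481. -168
[... 571 characters left out ...]
 51, -6.7) z56 [ 557.1 -161.5]
scene white [184. 229.] (388.8, -257.9, 114, 44, -15.4) z56 [ 457.9 -287.6]
scene white [260. 222.] (504.2, -44.6, 59, 49, -3.9) z56 [567.4 -85.3]
scene white [281. 215.] (513.5, 35.3, 58, 51, -6.1) z56 [575.7  -8.4]
scene white [301. 208.] (519.4, 119.4, 64, 53, -10.2) z56 [582.   69.3]
scene white [336. 198.] (547.3, 261.9, 114, 46, -4.4) z56 [605.7 202.4]
scene white [360. 188.] (550.2, 382.1, 109, 47, 9.4) z56 [607.1 314.3]
scene white [330. 175.] (411.6, 352.0, 117, 104, -9.9) z56 [470.2 296.2]
scene board [366. 219.] (698.9, 247.0, 108, 83, -37.7) z56 [754.3 187.5]
[[648. 239.]
 [707. 217.]
 [741. 251.]
 [728. 196.]
 [745. 237.]
 [706. 294.]
 [670. 298.]]
```

View pics/comp.png

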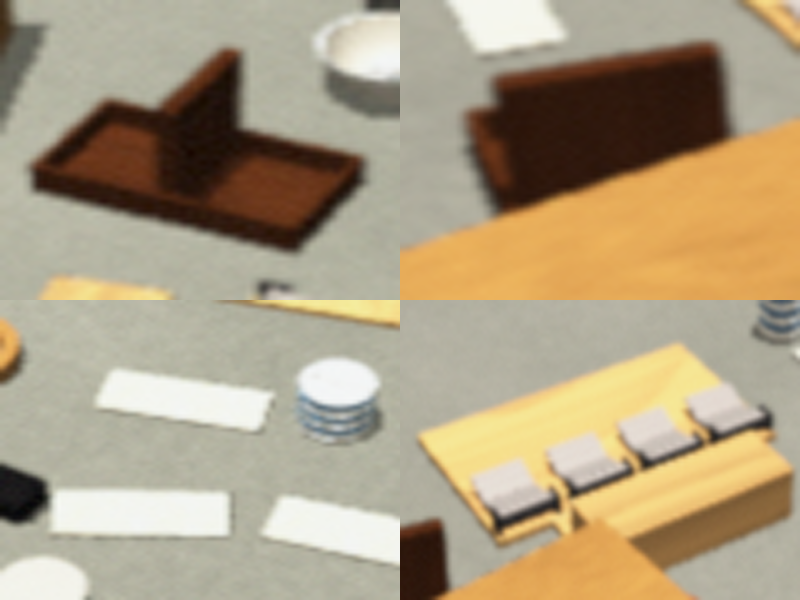

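The composite shows the caddy fully in the side view. Its rim corners in side pixels are about (260,158.6), (271.2,145), (309.4,157) and (299.7,171.4). The white cards and stacks are confirmed.

```bash
python3 - <<'E'
from h import *
v=V('side')
w=v.ray([(260,158.6),(271.2,145),(309.4,157),(299.7,171.4)],27)[:,:2];print(w.round(),w.mean(0).round(1))
for a,b in((0,1),(1,2),(2,3),(3,0)):
    d=w[b]-w[a];print(np.linalg.norm(d).round(),np.degrees(np.arctan2(d[1],d[0])).round(1))
h=v.ray([(255+.15*240,125+.2*48),(255+.15*163,125+.2*108)],110);print('handle',h.round())
k=V('wrist');st=read_state();R=Ro.from_euler('xyz',st['tool_rot']).as_matrix()
print('wristcam in tool',(R.T@(k.c-st['eef_pos'])).round(1),(R.T@k.R.T).round(2))
E
```

```text
[[ 710. -283.]
 [ 681. -382.]
 [ 512. -329.]
 [ 539. -230.]] [ 610.5 -306. ]
103.0 -106.0
177.0 162.5
102.0 74.9
179.0 -17.2
handle [[ 594. -355.  110.]
 [ 627. -268.  110.]]
wristcam in tool [  77.5   -1.4 -142.8] [[-0.   -0.95 -0.3 ]
 [ 1.   -0.   -0.  ]
 [ 0.   -0.3   0.95]]
```

Emit:
move_arm(targets="1 0 0 0 0 0 7;1 0 0 0 0 0 7;1 0 0 0 0 0 7;1 0 0 0 0 0 7;1 0 0 0 0 0 7")

```text
clock: 0.87
eef_pos: [288.5, -582.5, 231.4]
tool_rot: [3.142, -0.0, -0.157]
force: [-0.2, -0.2, -0.8]
width: 85.4
gripper_force: 0.0
```

Emit:
move_arm(targets="1 0 0 0 0 0 7;1 0 0 0 0 0 1.3;1 1.1 -3.8 0 0 0 0;1 1.1 -3.8 0 0 0 0;1 1.1 -3.8 0 0 0 0")

```text
clock: 1.28
eef_pos: [353.5, -482.3, 231.2]
tool_rot: [3.142, -0.0, -0.295]
force: [-0.2, -0.4, 0.1]
width: 85.4
gripper_force: 0.0
```

Emit:
move_arm(targets="1 1.1 -3.8 0 0 0 0;1 1.1 -3.8 0 0 0 0;1 1.1 -3.8 0 0 0 0;1 0 0 0 0 0 0;1 0 0 0 0 0 0")

```text
clock: 1.7
eef_pos: [420.5, -380.7, 231.4]
tool_rot: [-3.14, -0.001, -0.287]
force: [-0.2, -0.8, 0.2]
width: 85.7
gripper_force: 0.0
```

Emit:
move_arm(targets="1 0 0 4.1 0 0 0;1 0 0 4.1 0 0 0;1 0 0 4.1 0 0 0;1 0 0 4.1 0 0 0;1 0 0 4.1 0 0 0")

```text
clock: 2.12
eef_pos: [417.2, -385.4, 24.9]
tool_rot: [3.14, -0.001, -0.296]
force: [0.8, 0.4, -0.3]
width: 85.0
gripper_force: 0.0
```

Emit:
move_arm(targets="1 0 0 0 0 0 0;-1 0 0 0 0 0 0;-1 0 0 0 0 0 0;-1 0 0 0 0 0 0;-1 0 0 0 0 0 0")

```text
clock: 2.53
eef_pos: [420.0, -385.7, 30.1]
tool_rot: [3.139, -0.006, -0.296]
force: [-0.7, -0.1, 4.6]
width: 48.4
gripper_force: 62.2
```

Emit:
move_arm(targets="-1 0 0 0 0 0 0;-1 0 0 0 0 0 0;-1 0 0 0 0 0 0;-1 0 0 0 0 0 0;-1 0 0 0 0 0 0")

```text
clock: 2.95
eef_pos: [420.0, -385.7, 30.1]
tool_rot: [3.139, -0.006, -0.296]
force: [-0.2, -0.4, 8.3]
width: 48.5
gripper_force: 62.6
```

Emit:
move_arm(targets="-1 0 0 -2.5 0 0 0;-1 0 0 -2.5 0 0 0;-1 0 0 -2.5 0 0 0;-1 0 0 -2.5 0 0 0;-1 0 0 0 0 0 0")

```text
clock: 3.37
eef_pos: [421.0, -386.5, 133.2]
tool_rot: [3.137, -0.011, -0.296]
force: [0.9, -0.1, -2.8]
width: 48.4
gripper_force: 62.6
```

Emit:
move_arm(targets="-1 2.1 -2.6 0 0 0 0;-1 2.1 -2.6 0 0 0 0;-1 2.1 -2.6 0 0 0 0;-1 2.1 -2.6 0 0 0 0;-1 2.1 -2.6 0 0 0 0")

```text
clock: 3.78
eef_pos: [558.0, -288.8, 127.8]
tool_rot: [-3.142, -0.002, -0.296]
force: [0.2, -0.1, -1.5]
width: 48.4
gripper_force: 62.6
```

Emit:
move_arm(targets="-1 0 0 0 0 0 0;-1 0 0 0 0 0 0")

```text
clock: 3.95
eef_pos: [559.0, -287.1, 127.2]
tool_rot: [-3.14, -0.002, -0.29]
force: [-0.8, 0.5, -1.6]
width: 48.2
gripper_force: 62.8
```

```bash
python3 - <<'E'
from h import *
v=V('side');k=V('wrist');f=lambda i:cv2.resize(i,(400,300),interpolation=cv2.INTER_CUBIC)
cv2.imwrite('pics/p1.png',np.hstack([f(v.im[100:190,240:360]),f(k.im)]))
st=read_state();print(st['eef_pos'],st['width'])
E
```

```text
[ 555.84064999 -290.45234876  127.08052682] 48.510799192578965
```

View pics/p1.png

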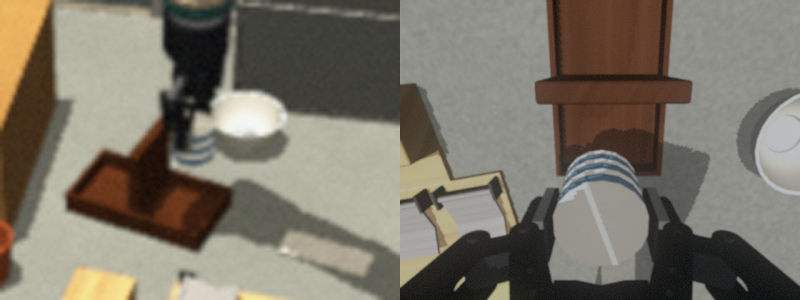

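The wrist view shows the dish held just outside the near end of the caddy. The handle top is at about (613,82), and the caddy axis is parallel to the tool x axis. I'll check the caddy centre from it.

```bash
cat >> h.py <<'E'
def delta(x,y,yaw=None):
    s=read_state();yw=s['tool_rot'][2];dx,dy=np.array([x,y])-s['eef_pos'][:2];c,n=np.cos(yw),np.sin(yw)
    print('tool cm',np.round([(c*dx+n*dy)/10,(n*dx-c*dy)/10],2),'at',s['eef_pos'].round(1),'yaw',np.degrees(yw).round(1),'F',s['force'].round(1),'w',s['width'].round(1))
E
python3 - <<'E'
from h import *
k=V('wrist')
m=cv2.inRange(k.hsv,(0,90,20),(14,255,160));cv2.imwrite('pics/m.png',m)
for y in (10,40,60,105,112,120,170,200,220,235):
    x=np.where(m[y,150:450])[0]+150
    if len(x):print(y,x.min(),x.max(),k.ray([(x.min(),y),(x.max(),y)],110 if 104<y<125 else 27)[:,:2].round(0).tolist())
col=np.where(m[:,292])[0];print(col.min(),col.max(),k.ray([(292,col.max())],27).round(1))
delta(560,-291.5)
E
```

```text
10 203 377 [[685.0, -281.0], [655.0, -379.0]]
40 205 375 [[669.0, -277.0], [639.0, -374.0]]
60 206 374 [[658.0, -273.0], [629.0, -371.0]]
105 209 371 [[632.0, -282.0], [612.0, -346.0]]
112 192 401 [[631.0, -274.0], [606.0, -357.0]]
120 186 403 [[629.0, -270.0], [602.0, -358.0]]
170 213 366 [[593.0, -254.0], [563.0, -351.0]]
200 215 364 [[573.0, -248.0], [543.0, -345.0]]
220 217 363 [[559.0, -244.0], [529.0, -341.0]]
235 218 361 [[548.0, -241.0], [519.0, -337.0]]
0 209 [[ 551.6 -296.4   27. ]]Traceback (most recent call last):
  File "<stdin>", line 8, in <module>
  File "h.py", line 23, in delta
    print('tool cm',np.round([(c*dx+n*dy)/10,(n*dx-c*dy)/10],2),'at',s['eef_pos'].round(1),'yaw',np.degrees(yw).round(1),'F',s['force'].round(1),'w',s['width'].round(1))
                                                                                                                                                     ^^^^^^^^^^^^^^^^
AttributeError: 'float' object has no attribute 'round'
```

```bash
sed -i "s/s\['width'\].round(1)/round(s['width'],1)/" h.py; python3 -c "
from h import *
delta(560,-297)"
```

```text
tool cm [0.62 0.43] at [ 555.3 -291.1  127. ] yaw -17.0 F [-0.1 -0.  -1.7] w 48.4
```

Emit:
move_arm(targets="-1 0.6 0.4 0 0 0 0;-1 0 0 2 0 0 0;-1 0 0 2 0 0 0;-1 0 0 2 0 0 0;-1 0 0 2 0 0 0")

```text
clock: 4.52
eef_pos: [560.6, -297.3, 45.9]
tool_rot: [3.141, -0.001, -0.298]
force: [0.3, -0.8, -2.3]
width: 48.3
gripper_force: 62.8
```

Emit:
move_arm(targets="-1 0 0 0 0 0 0;-1 0 0 0.4 0 0 0;-1 0 0 0.4 0 0 0;-1 0 0 0.3 0 0 0;-1 0 0 0 0 0 0")

```text
clock: 4.93
eef_pos: [561.3, -295.8, 35.8]
tool_rot: [3.142, -0.001, -0.296]
force: [-0.5, 0.2, -1.7]
width: 48.3
gripper_force: 62.7
```

Emit:
move_arm(targets="-1 0 0 0.2 0 0 0;-1 0 0 0 0 0 0")

```text
clock: 5.1
eef_pos: [561.4, -295.9, 35.2]
tool_rot: [3.142, -0.001, -0.296]
force: [-2.2, 1.1, 7.1]
width: 48.4
gripper_force: 63.6
```

Emit:
move_arm(targets="-1 0 0 0.2 0 0 0;-1 0 0 0 0 0 0")

```text
clock: 5.27
eef_pos: [561.5, -295.9, 35.1]
tool_rot: [-3.141, -0.002, -0.296]
force: [-5.4, 4.3, 20.8]
width: 48.5
gripper_force: 65.1
```

Emit:
move_arm(targets="-1 0 0 0.2 0 0 0;-1 0 0 0 0 0 0")

```text
clock: 5.43
eef_pos: [561.5, -295.9, 35.0]
tool_rot: [-3.141, -0.002, -0.296]
force: [-9.3, 6.0, 33.5]
width: 48.2
gripper_force: 66.5
```

Emit:
move_arm(targets="-1 0 0 -0.5 0 0 0;1 0 0 0 0 0 0;1 0 0 0 0 0 0;1 0 0 0 0 0 0;1 0 0 0 0 0 0")

```text
clock: 5.85
eef_pos: [561.0, -295.4, 33.9]
tool_rot: [-3.142, 0.0, -0.296]
force: [-0.3, 0.0, -0.1]
width: 85.3
gripper_force: 0.0
```

Emit:
move_arm(targets="1 0 0 -1 0 0 0;1 0 0 -3 0 0 0;1 0 0 -4 0 0 0;1 0 0 -4 0 0 0;1 0 0 -4 0 0 0")

```text
clock: 6.27
eef_pos: [560.5, -295.5, 196.2]
tool_rot: [3.141, 0.001, -0.296]
force: [1.3, -0.2, -0.6]
width: 85.4
gripper_force: 0.0
```

```bash
python3 - <<'E'
from h import *
v=V('side');s=V('scene');print(read_state()['qpos'].round(2))
for n,w in(('side',v),('scene',s)):
    for c in w.blobs((0,0,200),(180,30,255),15):
        r=w.rect(c,6)
        if 300<r[0]<750 and -500<r[1]<600 and r[2]<200: print(n,c.mean(0).round(),r,'z56',w.ray(c,56)[:,:2].mean(0).round(1))
delta(447,262)
cv2.imwrite('pics/p2.png',cv2.resize(v.im[110:320,230:400],(486,600),interpolation=cv2.INTER_CUBIC))
E
```

```text
[ 0.28  0.65  0.27  1.6  -0.21  0.9  -1.24]
side [248. 321.] (598.1, 460.8, 56, 55, 61.0) z56 [589.3 491.4]
side [311. 307.] (418.8, 377.6, 112, 46, -8.6) z56 [416.3 412.2]
side [268. 301.] (553.5, 380.1, 108, 44, 9.5) z56 [546.  414.9]
side [276. 271.] (547.3, 259.4, 112, 46, -4.9) z56 [540.2 298.6]
side [307. 266.] (450.6, 222.7, 53, 51, 9.6) z56 [447.5 263.8]
side [285. 233.] (546.5, 91.5, 62, 53, -8.0) z56 [539.4 136.5]
side [291. 218.] (537.5, 12.2, 62, 51, -8.5) z56 [529.4  59.9]
side [296. 203.] (529.6, -68.7, 62, 52, -7.8) z56 [522.2 -17.8]
side [302. 189.] (520.3, -149.6, 61, 55, -5.7) z56 [512.8 -96.2]
side [331. 176.] (412.2, -253.2, 69, 23, -15.7) z56 [ 413.1 -191. ]
side [295. 154.] (579.8, -367.2, 47, 34, -56.9) z56 [ 569.2 -302.1]
scene [134. 265.] (461.0, -455.1, 106, 104, -84.1) z56 [ 524.9 -473.5]
scene [190. 232.] (413.5, -246.4, 75, 22, -30.6) z56 [ 482.7 -280.8]
scene [238. 230.] (495.8, -124.8, 59, 51, -6.7) z56 [ 558.6 -160.3]
scene [260. 222.] (504.5, -43.2, 60, 52, -4.4) z56 [568.4 -83.4]
scene [281. 215.] (513.6, 35.3, 58, 51, -6.1) z56 [576.1  -8.7]
scene [302. 208.] (519.4, 118.2, 63, 57, -8.7) z56 [583.3  69.6]
scene [337. 198.] (546.5, 262.2, 116, 47, -5.0) z56 [606.1 203.1]
scene [360. 188.] (550.1, 382.5, 109, 49, 9.4) z56 [606.4 313.8]
scene [330. 175.] (411.4, 350.7, 120, 107, -9.9) z56 [469.4 295.7]
tool cm [-27.63 -50.15] at [ 564.9 -298.3  202.1] yaw -17.0 F [-0.1 -0.9  0.2] w 85.2
```

View pics/p2.png

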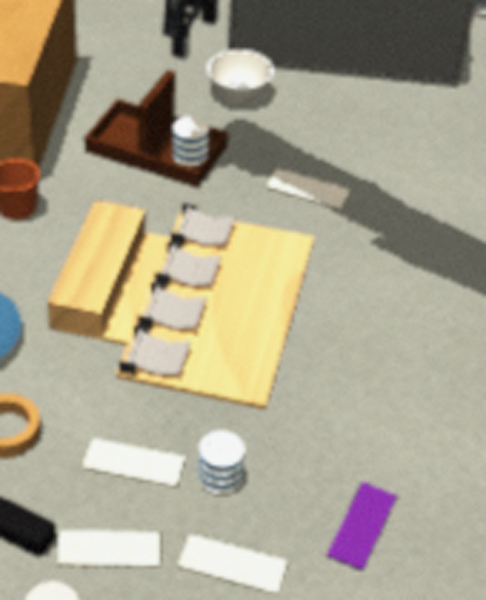

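The dish stands upright in the caddy at crop (190,140), and everything else is unmoved. Dish1 is next.

Emit:
move_arm(targets="1 -2 -3.6 0 0 0 0;1 -2 -3.6 0 0 0 0;1 -2 -3.6 0 0 0 0;1 -2 -3.6 0 0 0 0;1 -2 -3.6 0 0 0 0")

```text
clock: 6.78
eef_pos: [517.0, -92.5, 194.4]
tool_rot: [-3.141, 0.0, -0.297]
force: [1.2, 0.2, 0.1]
width: 85.7
gripper_force: 0.0
```

Emit:
move_arm(targets="1 -2 -3.6 0 0 0 0;1 -2 -3.6 0 0 0 0;1 -2 -3.6 0 0 0 0;1 -2 -3.6 0 0 0 0;1 -2 -3.6 0 0 0 0")

```text
clock: 7.2
eef_pos: [473.9, 108.9, 194.5]
tool_rot: [-3.141, -0.0, -0.296]
force: [0.4, 0.9, 0.1]
width: 85.5
gripper_force: 0.0
```

Emit:
move_arm(targets="1 -2 -3.6 0 0 0 0;1 -2 -3.6 0 0 0 0;1 -2 -3.6 0 0 0 0;1 -1.5 -3.4 0 0 0 0;1 0 0 0 0 0 0")

```text
clock: 7.62
eef_pos: [441.9, 274.6, 194.1]
tool_rot: [-3.137, 0.002, -0.284]
force: [1.1, 0.9, 0.1]
width: 85.4
gripper_force: 0.0
```

```bash
python3 -c "
from h import *
print(read_state()['qpos'].round(2));delta(447,263)"
```

```text
[-0.81  0.51  0.3   1.93 -0.22  0.74 -2.24]
tool cm [0.81 0.97] at [441.9 274.6 194.1] yaw -16.3 F [1.1 0.9 0.1] w 85.4
```

Emit:
move_arm(targets="1 0.8 1 0 0 0 0;1 0 0 4 0 0 0;1 0 0 4 0 0 0;1 0 0 4 0 0 0;1 0 0 4 0 0 0")

```text
clock: 8.03
eef_pos: [450.0, 251.0, 33.3]
tool_rot: [-3.142, -0.002, -0.298]
force: [0.1, -0.1, 0.2]
width: 85.6
gripper_force: 0.0
```

Emit:
move_arm(targets="1 0 0 0.6 0 0 0;1 0 0 0 0 0 0;-1 0 0 0 0 0 0;-1 0 0 0 0 0 0;-1 0 0 0 0 0 0")

```text
clock: 8.45
eef_pos: [451.4, 254.3, 31.0]
tool_rot: [-3.137, -0.004, -0.296]
force: [1.2, 1.3, 0.8]
width: 51.1
gripper_force: 0.7
```

Emit:
move_arm(targets="-1 0 0 0 0 0 0;-1 0 0 0 0 0 0;-1 0 0 0 0 0 0;-1 0 0 0 0 0 0;-1 0 0 0 0 0 0")

```text
clock: 8.87
eef_pos: [451.3, 254.3, 31.3]
tool_rot: [-3.137, -0.004, -0.296]
force: [-0.9, -0.1, 8.8]
width: 48.2
gripper_force: 60.5
```

Emit:
move_arm(targets="-1 0 0 -4 0 0 0;-1 0 0 -4 0 0 0;-1 0 0 -4 0 0 0;-1 0 0 0 0 0 0;-1 0 0 0 0 0 0")

```text
clock: 9.28
eef_pos: [450.7, 254.1, 152.0]
tool_rot: [-3.136, -0.005, -0.295]
force: [0.3, -0.5, -2.7]
width: 48.3
gripper_force: 62.8
```

```bash
python3 -c "
from h import *
delta(661.7,-327.3)"
```

```text
tool cm [37.11 49.48] at [450.7 254.1 152. ] yaw -16.9 F [ 0.3 -0.5 -2.7] w 48.3
```

Emit:
move_arm(targets="-1 2.3 3.1 -1 0 0 0;-1 2.3 3.1 -1 0 0 0;-1 2.3 3.1 -1 0 0 0;-1 2.3 3.1 0 0 0 0;-1 2.3 3.1 0 0 0 0")

```text
clock: 9.7
eef_pos: [513.6, 69.6, 178.4]
tool_rot: [-3.142, 0.001, -0.295]
force: [0.2, 0.2, -1.2]
width: 48.3
gripper_force: 62.9
```

Emit:
move_arm(targets="-1 2.3 3.1 0 0 0 0;-1 2.3 3.1 0 0 0 0;-1 2.3 3.1 0 0 0 0;-1 2.3 3.1 0 0 0 0;-1 2.3 3.1 0 0 0 0")

```text
clock: 10.12
eef_pos: [577.9, -112.1, 177.5]
tool_rot: [-3.141, 0.002, -0.296]
force: [1.2, -0.4, -1.7]
width: 48.6
gripper_force: 62.9
```

Emit:
move_arm(targets="-1 2.3 3.1 0 0 0 0;-1 2.3 3.1 0 0 0 0;-1 2.3 3.1 0 0 0 0;-1 2.3 3.1 0 0 0 0;-1 2.3 3.1 0 0 0 0")

```text
clock: 10.53
eef_pos: [642.8, -293.6, 177.1]
tool_rot: [-3.141, 0.003, -0.296]
force: [1.2, 0.2, -1.1]
width: 48.2
gripper_force: 62.9
```

Emit:
move_arm(targets="-1 2.3 3.1 0 0 0 0;-1 0 0 0 0 0 0;-1 0 0 0 0 0 0")

```text
clock: 10.78
eef_pos: [654.4, -332.1, 176.3]
tool_rot: [3.14, 0.003, -0.301]
force: [-0.1, 1.2, -1.2]
width: 48.2
gripper_force: 62.9
```

```bash
python3 - <<'E'
from h import *
delta(661.7,-327.3)
v=V('side');k=V('wrist');f=lambda i:cv2.resize(i,(400,300),interpolation=cv2.INTER_CUBIC)
cv2.imwrite('pics/p3.png',np.hstack([f(v.im[100:190,240:360]),f(k.im)]))
E
```

```text
tool cm [ 0.55 -0.67] at [ 654.4 -332.1  176.3] yaw -17.2 F [-0.1  1.2 -1.2] w 48.2
```

View pics/p3.png

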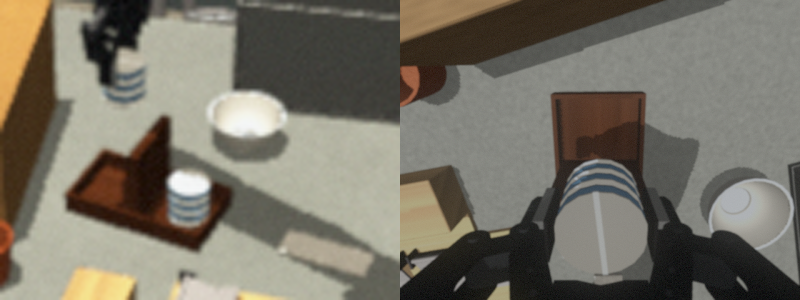

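The wrist view shows the dish held over the far compartment with the caddy centred under it. I'll check the big box clearance before going down.

```bash
python3 - <<'E'
from h import *
v=V('side');k=V('wrist')
print(v.ray([(230,169),(189,149)],0).round(),k.ray([(0,92),(375,0),(100,68)],0).round())
delta(661.7,-327.3)
E
```

```text
[[ 824. -229.    0.]
 [1028. -329.    0.]] [[ 794. -125.    0.]
 [ 770. -435.    0.]
 [ 787. -212.    0.]]
tool cm [ 0.54 -0.07] at [ 656.4 -326.4  177.8] yaw -16.8 F [-0.   0.1 -1.7] w 48.2
```

Emit:
move_arm(targets="-1 0.5 0 3.3 0 0 0;-1 0 0 3.3 0 0 0;-1 0 0 3.3 0 0 0;-1 0 0 3.3 0 0 0;-1 0 0 0 0 0 0")

```text
clock: 11.4
eef_pos: [656.5, -325.2, 38.8]
tool_rot: [-3.138, 0.014, -0.294]
force: [-1.7, 1.2, -2.6]
width: 47.8
gripper_force: 62.9
```

Emit:
move_arm(targets="-1 0 0 0.4 0 0 0;-1 0 0 0.3 0 0 0;-1 0 0 0 0 0 0")

```text
clock: 11.65
eef_pos: [662.8, -330.6, 41.6]
tool_rot: [3.141, -0.004, -0.295]
force: [-1.0, -0.6, -1.8]
width: 48.5
gripper_force: 62.9
```

Emit:
move_arm(targets="-1 0 0 0.2 0 0 0;-1 0 0 0 0 0 0")

```text
clock: 11.82
eef_pos: [662.2, -330.7, 39.1]
tool_rot: [3.141, -0.003, -0.296]
force: [-0.3, 0.5, -1.3]
width: 48.2
gripper_force: 62.9
```

Emit:
move_arm(targets="-1 0 0 0.2 0 0 0;-1 0 0 0 0 0 0")

```text
clock: 11.98
eef_pos: [662.0, -330.7, 36.5]
tool_rot: [3.141, -0.002, -0.296]
force: [-0.7, -0.3, 2.1]
width: 48.7
gripper_force: 63.2
```

Emit:
move_arm(targets="-1 0 0 0 0 0 0;1 0 0 0 0 0 0;1 0 0 0 0 0 0;1 0 0 0 0 0 0;1 0 0 0 0 0 0")

```text
clock: 12.4
eef_pos: [661.1, -330.2, 35.1]
tool_rot: [-3.142, 0.0, -0.296]
force: [-0.0, -0.0, 0.0]
width: 85.1
gripper_force: 0.0
```

Emit:
move_arm(targets="1 0 0 -1 0 0 0;1 0 0 -3 0 0 0;1 0 0 -4 0 0 0;1 0 0 -4 0 0 0;1 0 0 -3 0 0 0")

```text
clock: 12.82
eef_pos: [662.2, -331.0, 189.8]
tool_rot: [3.141, -0.004, -0.296]
force: [1.1, 0.1, -0.1]
width: 85.6
gripper_force: 0.0
```

Emit:
move_arm(targets="1 0 0 0 0 0 -7;1 0 0 0 0 0 -7;1 0 0 0 0 0 -7;1 0 0 0 0 0 -7;1 0 0 0 0 0 -7")

```text
clock: 13.23
eef_pos: [661.2, -330.3, 186.2]
tool_rot: [3.141, -0.0, 0.321]
force: [-0.3, 0.7, -0.6]
width: 85.5
gripper_force: 0.0
```

Emit:
move_arm(targets="1 0 0 0 0 0 -7;1 0 0 0 0 0 -7;1 0 0 0 0 0 -7;1 0 0 0 0 0 -7;1 0 0 0 0 0 -7")

```text
clock: 13.65
eef_pos: [661.1, -330.5, 186.1]
tool_rot: [3.141, 0.0, 0.932]
force: [0.2, 0.5, 0.2]
width: 85.5
gripper_force: 0.0
```

Emit:
move_arm(targets="1 0 0 0 0 0 -7;1 0 0 0 0 0 -7;1 0 0 0 0 0 -6;1 0 0 0 0 0 0")

```text
clock: 13.98
eef_pos: [661.0, -330.7, 186.0]
tool_rot: [3.141, 0.0, 1.277]
force: [-0.0, 0.4, -0.1]
width: 85.1
gripper_force: 0.0
```

```bash
python3 - <<'E'
from h import *
print(read_state()['qpos'].round(2));delta(611,-312)
v=V('side');k=V('wrist');f=lambda i:cv2.resize(i,(400,300),interpolation=cv2.INTER_CUBIC)
cv2.imwrite('pics/p4.png',np.hstack([f(v.im[100:190,240:360]),f(k.im)]))
E
```

```text
[ 0.51  0.81 -0.16  1.27  0.13  1.07  0.04]
tool cm [ 0.34 -5.33] at [ 661.  -330.7  186. ] yaw 73.2 F [-0.   0.4 -0.1] w 85.1
```

View pics/p4.png

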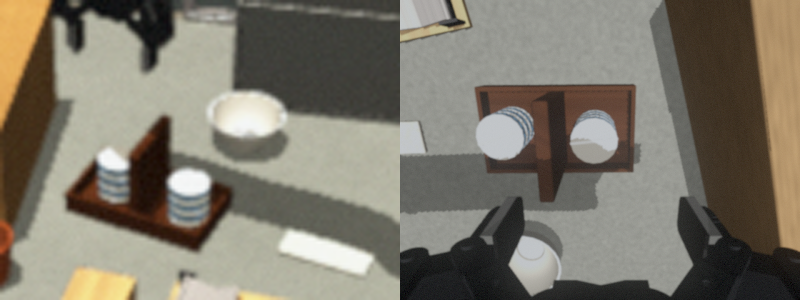

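Both stacks stand upright, one in each compartment. The handle's top strip is centred at about (545,150) in the wrist half.

```bash
python3 - <<'E'
from h import *
k=V('wrist')
p=k.ray(np.array([(133,100),(152,98),(140,202),(156,200)])*1.4,110)[:,:2];print(p.round(),p.mean(0).round(1))
delta(*p.mean(0))
E
```

```text
[[ 622. -266.]
 [ 637. -269.]
 [ 593. -355.]
 [ 608. -358.]] [ 615.1 -312.1]
tool cm [ 0.4  -4.94] at [ 661.1 -330.5  185.7] yaw 72.9 F [0.2 0.5 1.1] w 85.4
```

Emit:
move_arm(targets="1 0.4 -2.5 0 0 0 0;1 0 -2.5 0 0 0 0;1 0 0 0 0 0 0;1 0 0 0 0 0 0")

```text
clock: 14.47
eef_pos: [613.7, -311.9, 185.9]
tool_rot: [-3.141, 0.001, 1.273]
force: [0.4, -0.1, 0.1]
width: 85.3
gripper_force: 0.0
```

Emit:
move_arm(targets="1 0 0 3.5 0 0 0;1 0 0 3.5 0 0 0;1 0 0 3.4 0 0 0;1 0 0 0 0 0 0;1 0 0 0 0 0 0")

```text
clock: 14.88
eef_pos: [614.3, -311.5, 79.8]
tool_rot: [-3.139, -0.0, 1.274]
force: [0.4, 0.6, 0.3]
width: 85.3
gripper_force: 0.0
```

Emit:
move_arm(targets="-1 0 0 0 0 0 0;-1 0 0 0 0 0 0;-1 0 0 0 0 0 0;-1 0 0 0 0 0 0;-1 0 0 0 0 0 0")

```text
clock: 15.3
eef_pos: [615.3, -312.2, 82.7]
tool_rot: [3.139, 0.0, 1.275]
force: [0.2, 0.1, -0.3]
width: 25.5
gripper_force: 0.0
```

Emit:
move_arm(targets="-1 0 0 0 0 0 0;-1 0 0 0 0 0 0;-1 0 0 0 0 0 0;-1 0 0 0 0 0 0;-1 0 0 0 0 0 0")

```text
clock: 15.72
eef_pos: [614.9, -312.0, 82.4]
tool_rot: [3.141, 0.0, 1.275]
force: [-2.5, 0.2, 5.9]
width: 13.2
gripper_force: 60.5
```

Emit:
move_arm(targets="-1 0 0 -1 0 0 0;-1 0 0 -2 0 0 0;-1 0 0 -2 0 0 0;-1 0 0 -2 0 0 0;-1 0 0 -2 0 0 0")

```text
clock: 16.13
eef_pos: [613.4, -311.3, 170.9]
tool_rot: [-3.138, -0.001, 1.275]
force: [-0.4, 0.7, -5.9]
width: 13.1
gripper_force: 59.0
```

Emit:
move_arm(targets="-1 0 0 0 0 0 4;-1 0 0 0 0 0 6.6;-1 0 0 0 0 0 6.6;-1 0 0 0 0 0 6.6;-1 0 0 0 0 0 6.6")

```text
clock: 16.55
eef_pos: [613.4, -311.3, 170.1]
tool_rot: [-3.139, 0.001, 0.739]
force: [-0.4, 0.6, -6.0]
width: 13.1
gripper_force: 59.0
```

Emit:
move_arm(targets="-1 0 0 0 0 0 6.6;-1 0 0 0 0 0 6.6;-1 0 0 0 0 0 6.6;-1 0 0 0 0 0 6.6;-1 0 0 0 0 0 6.6")

```text
clock: 16.97
eef_pos: [613.6, -311.0, 170.1]
tool_rot: [-3.139, 0.002, 0.163]
force: [0.0, 0.1, -6.3]
width: 12.9
gripper_force: 59.0
```

Emit:
move_arm(targets="-1 0 0 0 0 0 6.6;-1 0 0 0 0 0 6.6;-1 0 0 0 0 0 3;-1 0 0 0 0 0 0;-1 0 0 0 0 0 0")

```text
clock: 17.38
eef_pos: [613.9, -311.1, 170.3]
tool_rot: [-3.141, 0.002, -0.112]
force: [0.2, 0.1, -5.4]
width: 12.9
gripper_force: 59.0
```

```bash
python3 - <<'E'
from h import *
v=V('side');delta(643,-26.5)
p=v.ray([(264,181),(281.4,184.5),(266,216),(247.5,214)],50)[:,:2];print(p.round(),p.mean(0).round(1))
k=V('wrist');f=lambda i:cv2.resize(i,(400,300),interpolation=cv2.INTER_CUBIC)
cv2.imwrite('pics/p5.png',np.hstack([f(v.im[130:250,220:380]),f(k.im)]))
# riser top: brightest yellow in side
for c in v.blobs((10,60,200),(30,255,255),40): print(c.mean(0).round(),v.rect(c,50))
E
```

```text
tool cm [ -0.32 -28.62] at [ 614.1 -311.3  170.6] yaw -6.4 F [ 0.  -0.1 -6.4] w 12.9
[[ 661. -123.]
 [ 593. -115.]
 [ 619.   60.]
 [ 685.   61.]] [639.5 -29.1]
[ 79. 392.] (965.8, 762.3, 136, 21, -82.8)
[  7. 327.] (1243.9, 617.2, 155, 59, -57.7)
[231. 256.] (694.9, 258.6, 77, 75, -22.8)
[442. 244.] (11.8, 67.1, 196, 145, -1.7)
[278. 213.] (581.5, 32.5, 223, 38, 83.7)
[307. 220.] (467.6, 31.6, 303, 159, 83.7)
[263. 199.] (644.4, -28.4, 204, 71, 83.5)
[474. 153.] (-165.0, -441.8, 135, 85, 40.5)
[517. 140.] (-344.5, -564.7, 167, 25, -0.0)
[221. 117.] (936.9, -533.0, 330, 240, 89.8)
[439.  97.] (-40.0, -859.4, 205, 44, -68.0)
[536.  86.] (-517.0, -1060.9, 177, 45, -1.9)
[552.  10.] (-802.4, -2053.5, 411, 120, 76.7)
```

View pics/p5.png

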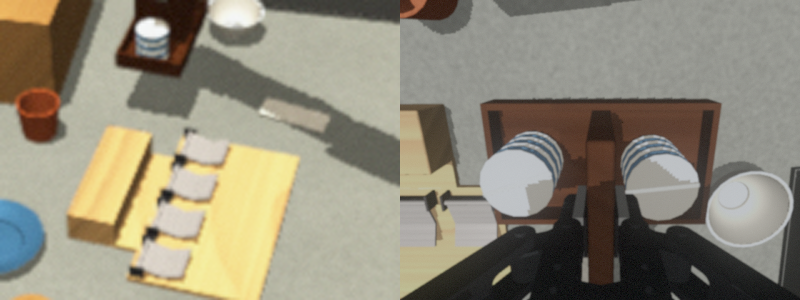

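Emit:
move_arm(targets="-1 0 -1.5 0 0 0 0;-1 0 -2.9 0 0 0 0;-1 -0.1 -2.9 0 0 0 0;-1 0 -2.9 0 0 0 0;-1 0 -2.9 0 0 0 0")

```text
clock: 17.9
eef_pos: [628.4, -179.4, 171.3]
tool_rot: [-3.141, 0.0, -0.114]
force: [1.6, 0.1, -6.8]
width: 12.9
gripper_force: 59.1
```

Emit:
move_arm(targets="-1 0 -2.9 0 0 0 0;-1 -0.1 -2.9 0 0 0 0;-1 0 -2.9 0 0 0 0;-1 0 -2.9 0 0 0 0;-1 0 -2.9 0 0 0 0")

```text
clock: 18.32
eef_pos: [643.9, -35.1, 171.5]
tool_rot: [-3.141, 0.0, -0.113]
force: [0.5, -0.4, -6.0]
width: 13.4
gripper_force: 59.1
```

Emit:
move_arm(targets="-1 0 -0.9 0 0 0 0;-1 0 0 0 0 0 0;-1 0 0 0 0 0 0")

```text
clock: 18.57
eef_pos: [645.0, -26.9, 171.3]
tool_rot: [-3.141, 0.0, -0.111]
force: [0.1, -1.2, -6.4]
width: 13.0
gripper_force: 59.3
```

```bash
python3 - <<'E'
from h import *
delta(644.2,-28)
E
```

```text
tool cm [-0.06  0.12] at [645.  -26.9 171.3] yaw -6.4 F [ 0.1 -1.2 -6.4] w 13.0
```

Emit:
move_arm(targets="-1 0 0 1 0 0 0;-1 0 0 1 0 0 0;-1 0 0 1 0 0 0;-1 0 0 0.4 0 0 0;-1 0 0 0 0 0 0")

```text
clock: 18.98
eef_pos: [643.5, -29.0, 135.0]
tool_rot: [3.141, 0.004, -0.115]
force: [-0.9, 0.5, -6.3]
width: 13.1
gripper_force: 59.3
```

Emit:
move_arm(targets="-1 0 0 0.2 0 0 0;-1 0 0 0 0 0 0")

```text
clock: 19.15
eef_pos: [645.3, -28.7, 135.1]
tool_rot: [3.142, -0.0, -0.115]
force: [-0.6, -0.0, -7.0]
width: 12.9
gripper_force: 59.3
```

Emit:
move_arm(targets="-1 0 0 0.2 0 0 0;-1 0 0 0 0 0 0")

```text
clock: 19.32
eef_pos: [645.3, -28.5, 133.4]
tool_rot: [-3.142, -0.0, -0.114]
force: [0.5, 0.1, -6.5]
width: 12.7
gripper_force: 59.3
```

Emit:
move_arm(targets="-1 0 0 0.2 0 0 0;-1 0 0 0 0 0 0")

```text
clock: 19.48
eef_pos: [645.7, -28.5, 132.3]
tool_rot: [-3.141, -0.001, -0.114]
force: [-1.6, 0.5, 0.3]
width: 12.9
gripper_force: 60.1
```

Emit:
move_arm(targets="-1 0 0 0.1 0 0 0;0.2 0 0 0 0 0 0;1 0 0 0 0 0 0;1 0 0 0 0 0 0;1 0 0 0 0 0 0")

```text
clock: 19.9
eef_pos: [645.6, -28.5, 130.6]
tool_rot: [-3.142, -0.001, -0.114]
force: [0.5, -0.6, 0.5]
width: 61.0
gripper_force: 0.0
```

Emit:
move_arm(targets="1 0 0 0 0 0 0;1 0 0 -1 0 0 0;1 0 0 -3 0 0 0;1 0 0 -4 0 0 0;1 0 0 -4 0 0 0")

```text
clock: 20.32
eef_pos: [644.5, -28.5, 251.6]
tool_rot: [3.141, 0.002, -0.115]
force: [1.2, 0.4, -0.1]
width: 85.5
gripper_force: 0.0
```

```bash
python3 - <<'E'
from h import *
v=V('side');s=V('scene');k=V('wrist')
for n,w in(('side',v),('scene',s)):
    for c in w.blobs((0,0,200),(180,30,255),15):
        r=w.rect(c,6)
        if 300<r[0]<750 and -500<r[1]<600 and r[2]<200: print(n,c.mean(0).round(),r)
delta(418.6,377.5)
f=lambda i:cv2.resize(i,(400,300),interpolation=cv2.INTER_CUBIC)
cv2.imwrite('pics/p6.png',np.hstack([f(v.im[140:320,210:450]),f(k.im)]))
E
```

```text
side [247. 321.] (599.1, 460.0, 57, 55, 9.5)
side [311. 307.] (419.0, 377.5, 112, 46, -8.8)
side [268. 301.] (553.6, 380.2, 109, 44, 9.5)
side [276. 271.] (547.2, 259.6, 112, 46, -5.0)
side [285. 234.] (546.1, 91.6, 63, 53, -8.0)
side [291. 218.] (537.5, 12.2, 62, 51, -8.5)
side [258. 197.] (678.7, -77.8, 50, 45, 9.8)
side [303. 188.] (519.2, -159.3, 62, 37, -7.2)
side [337. 175.] (390.3, -259.7, 112, 49, -15.0)
scene [134. 265.] (459.9, -454.2, 106, 105, 28.4)
scene [235. 231.] (494.0, -134.0, 61, 33, -10.7)
scene [184. 229.] (389.0, -258.4, 117, 45, -15.4)
scene [278. 217.] (520.6, 24.9, 49, 31, 83.9)
scene [307. 206.] (527.6, 145.8, 59, 49, -39.5)
scene [337. 198.] (546.5, 262.2, 116, 47, -5.0)
scene [360. 188.] (549.5, 382.1, 111, 49, 8.5)
scene [336. 175.] (417.0, 380.7, 120, 47, -8.8)
tool cm [-27.41 -37.76] at [647.7 -29.  255.1] yaw -6.6 F [-0.1  0.4 -0.6] w 85.0
```

View pics/p6.png

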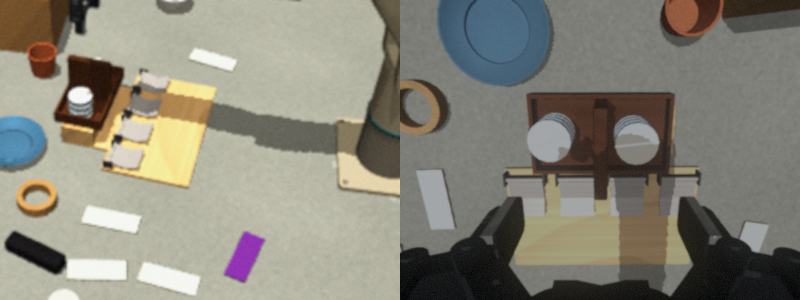

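The caddy stands centred on the riser with both dishes (wrist (600,135)), and the cards have not moved. Next is card C at (547,261) into slot3. I'll also compute the stand origin from the wrist view.

```bash
python3 - <<'E'
from h import *
k=V('wrist')
p=k.ray(np.array([(115,263),(292,263)])*1.4,8)[:,:2];print('front corners',p.round(1))
d=p[0]-p[1];print(np.linalg.norm(d),np.degrees(np.arctan2(d[1],d[0])))
q=k.ray(np.array([(127,215),(177,216),(228,215),(278,214)])*1.4,21)[:,:2];print('lips',q.round(1))
c,s=np.cos(np.radians(-6.5)),np.sin(np.radians(-6.5));R=np.array([[c,-s],[s,c]])
for o in ((510,-12),):
    print((R.T@(p-o).T).T.round(1).tolist(),(R.T@(q-o).T).T.round(1).tolist())
E
```

```text
front corners [[ 406.9  153.6]
 [ 371.  -159.6]]
315.2240587953919 83.4598617036709
lips [[ 507.5  108.3]
 [ 496.4   28.2]
 [ 488.8  -54. ]
 [ 481.4 -134.3]]
[[-121.2, 152.9], [-121.4, -162.3]] [[-16.1, 119.2], [-18.0, 38.4], [-16.3, -44.1], [-14.5, -124.8]]
```

Emit:
move_arm(targets="1 -1.9 -3.4 0 0 0 0;1 -1.9 -3.4 0 0 0 0;1 -1.9 -3.4 0 0 0 0;1 -1.9 -3.4 0 0 0 0;1 -1.9 -3.4 0 0 0 0")

```text
clock: 20.93
eef_pos: [568.1, 152.6, 248.9]
tool_rot: [3.14, 0.003, -0.115]
force: [1.0, -0.2, 0.6]
width: 85.3
gripper_force: 0.0
```

Emit:
move_arm(targets="1 -1.9 -3.4 0 0 0 -1.6;1 -1.9 -3.5 0 0 0 0;1 -1.9 -3.5 0 0 0 0;1 0 0 0 0 0 0;1 0 0 0 0 0 0")

```text
clock: 21.35
eef_pos: [520.7, 263.4, 248.8]
tool_rot: [3.141, 0.003, -0.08]
force: [1.0, -0.1, -0.6]
width: 85.3
gripper_force: 0.0
```

```bash
python3 - <<'E'
from h import *
delta(525.1,262.9)
k=V('wrist')
for c in k.blobs((0,0,170),(180,40,255),300): print(c.mean(0).round(),k.rect(c,6))
E
```

```text
tool cm [0.44 0.01] at [520.7 263.4 248.8] yaw -4.6 F [ 1.  -0.1 -0.6] w 85.3
```

Emit:
move_arm(targets="1 0.4 0 4.1 0 0 0;1 0 0 4.1 0 0 0;1 0 0 4.1 0 0 0;1 0 0 4.1 0 0 0;1 0 0 4.1 0 0 0")

```text
clock: 21.82
eef_pos: [527.9, 257.2, 43.3]
tool_rot: [3.14, -0.0, -0.09]
force: [-0.1, 0.0, -0.6]
width: 85.7
gripper_force: 0.0
```

Emit:
move_arm(targets="1 0 0 3 0 0 0;1 0 0 0 0 0 0;1 0 0 0 0 0 0")

```text
clock: 22.07
eef_pos: [526.8, 257.2, 13.9]
tool_rot: [3.138, 0.003, -0.089]
force: [0.1, 0.9, -0.2]
width: 85.2
gripper_force: 0.0
```

```bash
python3 - <<'E'
from h import *
delta(525.1,262.9)
k=V('wrist');cv2.imwrite('pics/p7.png',k.im)
E
```

```text
tool cm [-0.22 -0.55] at [526.8 257.2  13.9] yaw -5.1 F [ 0.1  0.9 -0.2] w 85.2
```

View pics/p7.png

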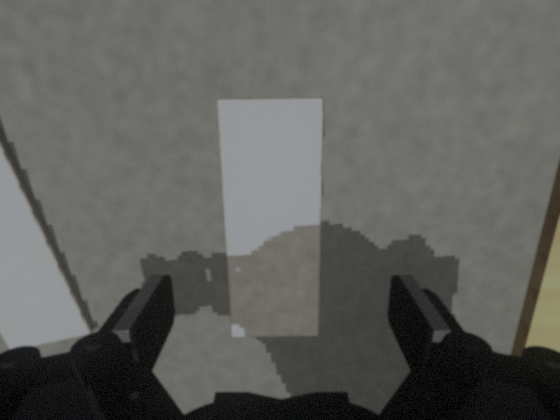

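The wrist view shows card C lying straight between the open fingers, with corners at (218,99), (323,98), (232,336) and (319,335).

```bash
python3 - <<'E'
from h import *
k=V('wrist');p=k.ray([(218,99),(323,98),(319,335),(232,336)],6)[:,:2];print(p.round(1),p.mean(0).round(1))
st=read_state();y=st['tool_rot'][2];d=p.mean(0)-st['eef_pos'][:2]
print('centre in tool x,y',np.cos(y)*d[0]+np.sin(y)*d[1],np.sin(y)*d[0]-np.cos(y)*d[1])
E
```

```text
[[603.2 277.6]
 [599.9 236.3]
 [489.9 244.2]
 [493.1 286.3]] [546.5 261.1]
centre in tool x,y 17.150377012029065 -3.4288427538022495
```

Emit:
move_arm(targets="1 -0.5 -0.35 1 0 0 0;1 0 0 0.5 0 0 0;1 0 0 0 0 0 0;-1 0 0 0 0 0 0;-1 0 0 0 0 0 0")

```text
clock: 22.58
eef_pos: [523.0, 264.0, 0.9]
tool_rot: [-3.141, -0.001, -0.086]
force: [-0.0, 0.5, -0.4]
width: 64.2
gripper_force: 0.0
```

Emit:
move_arm(targets="-1 0 0 0 0 0 0;-1 0 0 0 0 0 0;-1 0 0 0 0 0 0;-1 0 0 0 0 0 0;-1 0 0 0 0 0 0")

```text
clock: 23.0
eef_pos: [523.1, 263.9, 1.2]
tool_rot: [-3.141, -0.001, -0.087]
force: [-1.3, -1.2, 5.6]
width: 39.6
gripper_force: 59.6
```

Emit:
move_arm(targets="-1 0 0 -2 0 0 0;-1 0 0 -2 0 0 0;-1 0 0 -2 0 0 0;-1 0 0 0 0 0 0;-1 0 0 0 0 0 0")

```text
clock: 23.42
eef_pos: [523.5, 264.2, 61.4]
tool_rot: [-3.14, -0.002, -0.086]
force: [0.3, -0.5, -1.1]
width: 39.4
gripper_force: 60.4
```

```bash
cat >> h.py <<'E'
O=np.array([509,-14.]);YS=np.radians(-6.5);RS=np.array([[np.cos(YS),-np.sin(YS)],[np.sin(YS),np.cos(YS)]])
def slot(x,y): return O+RS@[x,y]
def instand(p): return (RS.T@(np.asarray(p)[:2]-O)).round(1)
E
python3 - <<'E'
from h import *
delta(*slot(-92,120))
k=V('wrist');cv2.imwrite('pics/p8.png',k.im)
for c in k.blobs((0,0,120),(180,40,255),3000): print(c.mean(0).round(),cv2.approxPolyDP(c.reshape(-1,1,2),8,True).reshape(-1,2).tolist())
E
```

```text
tool cm [-7.92 15.6 ] at [523.5 264.2  61.4] yaw -5.0 F [ 0.3 -0.5 -1.1] w 39.4
[ 68. 192.] [[0, 108], [0, 131], [73, 289], [138, 278], [66, 93]]
[282. 166.] [[228, 85], [236, 266], [295, 236], [332, 237], [346, 84]]
```

Emit:
move_arm(targets="-1 0 0 0 0 0 1.5;-1 -1.97 3.95 0 0 0 0;-1 -1.96 3.95 0 0 0 0;-1 -1.96 3.95 0 0 0 0;-1 -1.96 3.95 0 0 0 0")

```text
clock: 23.88
eef_pos: [430.3, 122.4, 59.6]
tool_rot: [3.14, 0.001, -0.113]
force: [1.2, -0.9, -0.2]
width: 39.1
gripper_force: 60.4
```

Emit:
move_arm(targets="-1 0 0 2 0 0 0;-1 0 0 1 0 0 0;-1 0 0 0 0 0 0;-1 0 0 0 0 0 0")

```text
clock: 24.22
eef_pos: [431.0, 123.7, 33.3]
tool_rot: [3.14, 0.004, -0.114]
force: [0.5, -0.3, -0.4]
width: 38.9
gripper_force: 60.5
```

```bash
python3 - <<'E'
from h import *
delta(*slot(-95.6,120))
k=V('wrist');cv2.imwrite('pics/p9.png',cv2.resize(k.im,(560,420)))
E
```

```text
tool cm [-0.25  0.8 ] at [431.  123.7  33.3] yaw -6.5 F [ 0.5 -0.3 -0.4] w 38.9
```

View pics/p9.png

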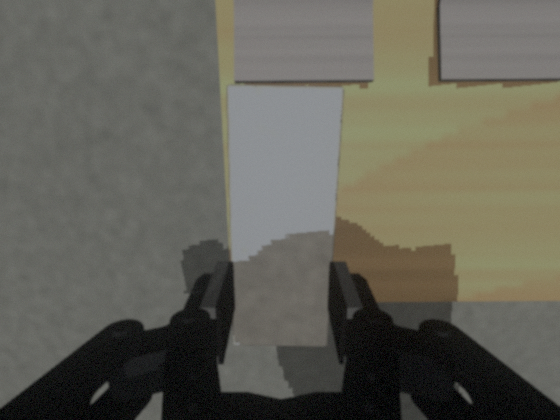

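The wrist view shows the card ahead of the flap, whose lip corners are (234,81) and (373,80). The card front corners are (228,86) and (343,86).

```bash
python3 - <<'E'
from h import *
k=V('wrist');st=read_state()
l=k.ray([(234,81),(373,80)],21)[:,:2];c=k.ray([(228,86),(343,86),(235,346),(327,346)],38)[:,:2]
print('lip',l.round(1),[instand(a) for a in l],'card',[instand(a) for a in c],'tcp',instand(st['eef_pos']))
b=k.ray([(217,10),(230,240),(460,301)],8)[:,:2];print([instand(a) for a in b])
E
```

```text
lip [[512.6 134.5]
 [506.8  79.8]] [array([-13.2, 148. ]), array([-12.9,  93. ])] card [array([-15.2, 148.1]), array([-15.2, 107.4]), array([-125.2,  149.8]), array([-125.2,  108.9])] tcp [-92.6 128.7]
[array([ 14.3, 155.4]), array([-86.9, 154.3]), array([-121.1,   36.4])]
```

Emit:
move_arm(targets="-1 -0.3 0.8 0 0 0 0;-1 0 0 1.5 0 0 0;-1 0 0 0.6 0 0 0;-1 0 0 0 0 0 0")

```text
clock: 24.65
eef_pos: [426.6, 117.0, 16.7]
tool_rot: [3.142, 0.006, -0.113]
force: [0.1, 0.5, -0.2]
width: 39.4
gripper_force: 60.5
```

Emit:
move_arm(targets="-1 0 0 0.2 0 0 0;-1 0 0 0 0 0 0")

```text
clock: 24.82
eef_pos: [426.9, 117.2, 15.4]
tool_rot: [-3.141, 0.005, -0.112]
force: [0.0, -0.5, 0.3]
width: 39.1
gripper_force: 60.5
```

Emit:
move_arm(targets="-1 1 0 0 0 0 0;-1 1 0 0 0 0 0;-1 1 0 0 0 0 0;-1 0 0 0 0 0 0")

```text
clock: 25.15
eef_pos: [457.2, 113.5, 15.0]
tool_rot: [-3.141, 0.005, -0.112]
force: [-0.4, 0.8, -1.6]
width: 38.8
gripper_force: 60.7
```

```bash
python3 - <<'E'
from h import *
st=read_state();print('tcp',instand(st['eef_pos']));delta(*slot(-32.4,120.5))
E
```

```text
tcp [-65.9 120.8]
tool cm [3.35 0.03] at [457.2 113.5  15. ] yaw -6.4 F [-0.4  0.8 -1.6] w 38.8
```

Emit:
move_arm(targets="-1 0 0 0.3 0 0 0;-1 0 0 0 0 0 0")

```text
clock: 25.32
eef_pos: [456.9, 113.4, 11.9]
tool_rot: [-3.141, 0.004, -0.113]
force: [0.6, 0.3, -2.5]
width: 39.1
gripper_force: 61.1
```

Emit:
move_arm(targets="-1 0 0 0.2 0 0 0;-1 0 0 0 0 0 0")

```text
clock: 25.48
eef_pos: [456.8, 113.4, 10.0]
tool_rot: [-3.141, 0.004, -0.113]
force: [-0.3, 0.6, -0.2]
width: 39.4
gripper_force: 61.4
```

```bash
python3 - <<'E'
from h import *
delta(*slot(-32.4,120.5));print(read_state()['qpos'].round(2))
E
```

```text
tool cm [3.38 0.02] at [456.8 113.4  10. ] yaw -6.5 F [-0.3  0.6 -0.2] w 39.4
[-0.51  0.81  0.31  2.16 -0.86  0.3  -1.13]
```

Emit:
move_arm(targets="-1 0.8 0 0 0 0 0;-1 0.8 0 0 0 0 0;-1 0.8 0 0 0 0 0;-1 0.5 0 0 0 0 0;-1 0 0 0 0 0 0")

```text
clock: 25.9
eef_pos: [487.3, 109.6, 9.9]
tool_rot: [-3.141, 0.002, -0.113]
force: [0.2, 0.3, -1.1]
width: 39.2
gripper_force: 61.3
```

Emit:
move_arm(targets="-1 0.3 0 0 0 0 0;-1 0 0 0 0 0 0")

```text
clock: 26.07
eef_pos: [487.8, 109.6, 9.7]
tool_rot: [-3.141, 0.006, -0.113]
force: [-2.9, -0.6, -1.1]
width: 39.3
gripper_force: 61.3
```

Emit:
move_arm(targets="-1 0.2 0 0 0 0 0;-1 0 0 0 0 0 0")

```text
clock: 26.23
eef_pos: [487.9, 109.6, 9.4]
tool_rot: [-3.141, 0.01, -0.113]
force: [-5.6, -0.3, -0.8]
width: 38.9
gripper_force: 61.4
```

```bash
python3 - <<'E'
from h import *
delta(*slot(-32.4,120.5))
E
```

```text
tool cm [ 0.26 -0.01] at [487.9 109.6   9.4] yaw -6.5 F [-5.6 -0.3 -0.8] w 38.9
```

Emit:
move_arm(targets="-1 0.4 0 0 0 0 0;-1 0 0 0 0 0 0")

```text
clock: 26.4
eef_pos: [488.0, 109.5, 9.2]
tool_rot: [-3.14, 0.017, -0.112]
force: [-12.4, 0.6, 6.1]
width: 39.1
gripper_force: 62.1
```

Emit:
move_arm(targets="-1 0.4 0 0 0 0 0;-1 0 0 0 0 0 0")

```text
clock: 26.57
eef_pos: [488.0, 109.5, 9.1]
tool_rot: [-3.139, 0.024, -0.112]
force: [-19.3, -0.4, 12.5]
width: 39.6
gripper_force: 63.1
```

```bash
python3 - <<'E'
from h import *
delta(*slot(-32.4,120.5))
k=V('wrist');cv2.imwrite('pics/p10.png',k.im[40:420])
E
```

```text
tool cm [ 0.24 -0.01] at [488.  109.5   9.1] yaw -6.4 F [-19.3  -0.4  12.5] w 39.6
```

View pics/p10.png

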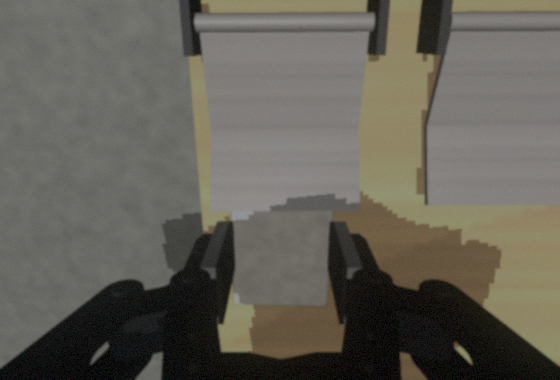

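Card C is home against the stop, straight and centred under its flap. I'll release it and go to card A.

Emit:
move_arm(targets="-1 -0.8 0 0 0 0 0;-1 0 0 0 0 0 0;0.4 0 0 0 0 0 0;0.4 0 0 0 0 0 0;0.4 0 0 0 0 0 0")

```text
clock: 27.03
eef_pos: [492.7, 109.3, 10.3]
tool_rot: [-3.141, 0.001, -0.113]
force: [0.3, -0.7, 0.6]
width: 60.0
gripper_force: 0.0
```

Emit:
move_arm(targets="0.4 0 0 -1 0 0 0;0.4 0 0 -2 0 0 0;0.4 0 0 -3 0 0 0;0.4 0 0 -3 0 0 0;1 -1.5 -3.5 0 0 0 0")

```text
clock: 27.45
eef_pos: [487.2, 138.5, 106.3]
tool_rot: [3.141, -0.01, -0.125]
force: [2.2, 0.1, 1.0]
width: 70.3
gripper_force: 0.0
```

Emit:
move_arm(targets="1 -1.7 -3.7 0 0 0 0;1 -1.7 -3.7 0 0 0 0;1 -1.7 -3.7 0 0 0 0;1 -1.7 -3.7 0 0 0 0;1 -1.7 -3.7 0 0 0 0")

```text
clock: 27.87
eef_pos: [416.1, 341.5, 101.7]
tool_rot: [-3.14, 0.003, -0.113]
force: [0.7, 0.3, -0.5]
width: 85.4
gripper_force: 0.0
```

Emit:
move_arm(targets="1 -1.7 -3.7 0 0 0 2.3;1 0 0 0 0 0 0;1 0 0 0 0 0 0")

```text
clock: 28.12
eef_pos: [402.3, 381.5, 101.1]
tool_rot: [-3.139, 0.004, -0.146]
force: [-0.3, -1.4, -0.7]
width: 85.9
gripper_force: 0.0
```

```bash
python3 - <<'E'
from h import *
delta(396.3,382.4);print(read_state()['qpos'].round(2))
v=V('side')
for c in v.blobs((0,0,200),(180,30,255),15):
        r=v.rect(c,6)
        if 300<r[0]<750 and -500<r[1]<600 and r[2]<200: print(c.mean(0).round(),r)
E
```

```text
tool cm [-0.61 -0.  ] at [402.3 381.5 101.1] yaw -8.4 F [-0.3 -1.4 -0.7] w 85.9
[-1.21  0.78  0.65  1.91 -0.72  0.71 -1.83]
[248. 321.] (599.0, 460.0, 57, 55, 9.5)
[304. 305.] (437.7, 374.6, 75, 45, -9.2)
[268. 301.] (554.4, 380.3, 110, 44, 9.5)
[292. 236.] (518.2, 93.0, 119, 57, -7.6)
[291. 218.] (537.9, 12.0, 62, 54, -5.3)
[297. 203.] (529.3, -68.4, 62, 54, -6.7)
[258. 197.] (679.2, -80.5, 51, 49, -79.0)
[301. 189.] (523.4, -151.0, 58, 55, 86.0)
[327. 171.] (438.1, -278.9, 47, 19, 46.2)
```

Emit:
move_arm(targets="1 -0.6 0 2.5 0 0 0;1 0 0 2.5 0 0 0;1 0 0 2.5 0 0 0;1 0 0 2 0 0 0;1 0 0 0 0 0 0")

```text
clock: 28.58
eef_pos: [396.7, 375.7, 3.3]
tool_rot: [3.138, 0.008, -0.156]
force: [-0.8, 0.1, 0.6]
width: 85.2
gripper_force: 0.0
```

```bash
cat >> h.py <<'E'
def wcard(z=6,thr=0):
    # bright, low-saturation blob between fingers in wrist view -> corners, centre in tool frame
    k=V('wrist');st=read_state();y=st['tool_rot'][2];T=np.array([[np.cos(y),np.sin(y)],[np.sin(y),-np.cos(y)]])
    g=k.im.min(2);row=g[130,230:340];print('row130',g[130,150:420:10].tolist())
    return k,T,st
E
python3 - <<'E'
from h import *
delta(396.3,382.4)
k,T,st=wcard()
print('col',k.im[60:400:10,281].min(1).tolist())
print('row190',k.im[190,150:420:10].min(1).tolist())
E
```

```text
tool cm [-0.14 -0.66] at [396.7 375.7   3.3] yaw -9.0 F [-0.8  0.1  0.6] w 85.2
row130 [108, 102, 103, 102, 105, 105, 107, 147, 147, 148, 149, 147, 149, 147, 146, 146, 147, 148, 105, 106, 101, 104, 107, 104, 100, 104, 104]
col [108, 105, 105, 105, 147, 145, 146, 146, 147, 144, 147, 146, 148, 148, 148, 148, 146, 146, 106, 100, 103, 103, 103, 102, 103, 98, 98, 103, 99, 68, 65, 64, 61, 64]
row190 [103, 104, 109, 108, 109, 106, 110, 145, 148, 149, 148, 146, 147, 147, 148, 147, 146, 146, 110, 106, 108, 105, 108, 104, 102, 107, 108]
```

```bash
cat >> h.py <<'E'
def held(z=6,t=127):
    "lit front part of a card in the wrist view: centre and yaw in the world, centre in tool axes (mm)"
    k=V('wrist');st=read_state();y=st['tool_rot'][2];g=k.im.min(2)
    if t is None: t=127
    top=[]
    for u in range(250,310,4):
        r=np.where(g[20:250,u]>t)[0]; top.append((u,r.min()+20))
    top=np.median(np.array(top),0); L=[];Rr=[]
    for v in range(int(top[1])+8,int(top[1])+60,3):
        a=np.where(g[v,150:281]<t)[0].max()+150.5;b=np.where(g[v,281:420]<t)[0].min()+281-.5;L.append((a,v));Rr.append((b,v))
    L=k.ray(L,z)[:,:2];Rr=k.ray(Rr,z)[:,:2];m=(L+Rr)/2;d=m[0]-m[-1]
    d=cv2.fitLine(m.astype(np.float32),cv2.DIST_L2,0,.01,.01).ravel();ax=d[:2]*np.sign(d[0]);f=k.ray([top-[0,.5]],z)[0,:2]
    c0=m.mean(0);c=c0+ax*((f-c0)@ax-55);e=c-st['eef_pos'][:2]
    print('width',np.linalg.norm(L-Rr,axis=1).mean().round(1),'centre',c.round(1),'yaw',np.degrees(np.arctan2(ax[1],ax[0])).round(1),
      'in tool',np.round([np.cos(y)*e[0]+np.sin(y)*e[1],np.sin(y)*e[0]-np.cos(y)*e[1]],1),'tool yaw',np.degrees(y).round(1),'stand',instand(c),'tcp',instand(st['eef_pos']),st['eef_pos'].round(1))
E
python3 -c "
from h import *
held()"
```

```text
width 40.9 centre [416.6 377.9] yaw -8.5 in tool [17.9 -3.5] tool yaw -8.9 stand [-136.2  378.9] tcp [-154.2  376.2] [398.4 377.2   6.2]
```

Emit:
move_arm(targets="1 -0.4 -0.35 0.5 0 0 0;1 0 0 0 0 0 0;-1 0 0 0 0 0 0;-1 0 0 0 0 0 0;-1 0 0 0 0 0 0")

```text
clock: 29.1
eef_pos: [393.9, 383.3, 1.3]
tool_rot: [-3.14, 0.004, -0.153]
force: [0.3, -0.7, -0.6]
width: 51.6
gripper_force: 0.0
```

Emit:
move_arm(targets="-1 0 0 0 0 0 0;-1 0 0 0 0 0 0;-1 0 0 0 0 0 0;-1 0 0 0 0 0 0;-1 0 0 0 0 0 0")

```text
clock: 29.52
eef_pos: [393.9, 383.2, 1.7]
tool_rot: [-3.14, 0.005, -0.154]
force: [-1.3, -0.6, 8.7]
width: 39.0
gripper_force: 59.2
```

Emit:
move_arm(targets="-1 0 0 -2 0 0 0;-1 0 0 -2 0 0 0;-1 0 0 -2 0 0 0;-1 0 0 0 0 0 0;-1 0 0 0 0 0 0")

```text
clock: 29.93
eef_pos: [394.4, 383.5, 61.6]
tool_rot: [-3.139, 0.004, -0.153]
force: [-0.5, -0.1, -0.5]
width: 38.8
gripper_force: 60.2
```

```bash
python3 -c "
from h import *
held(66);delta(*slot(-97,40))"
```

```text
width 0.0 centre [437.9 377.9] yaw -8.8 in tool [44.5 -1.6] tool yaw -8.8 stand [-115.   381.3] tcp [-159.6  381.5] [393.7 383.1  60.7]
tool cm [ 7.6  33.88] at [393.7 383.1  60.7] yaw -8.8 F [ 0.4 -0.8 -0. ] w 39.2
```

Emit:
move_arm(targets="-1 0 0 0 0 0 -2.3;-1 0.7 3.8 0 0 0 0;-1 0.7 3.8 0 0 0 0;-1 0.7 3.8 0 0 0 0;-1 0.7 3.8 0 0 0 0")

```text
clock: 30.4
eef_pos: [403.6, 227.0, 59.5]
tool_rot: [3.141, 0.006, -0.112]
force: [1.7, 0.4, -0.4]
width: 38.8
gripper_force: 60.2
```

Emit:
move_arm(targets="-1 0.7 3.8 0 0 0 0;-1 0.7 3.8 0 0 0 0;-1 0.7 3.8 0 0 0 0;-1 0.7 3.8 0 0 0 0;-1 0.7 3.8 0 0 0 0")

```text
clock: 30.82
eef_pos: [417.1, 34.3, 59.3]
tool_rot: [-3.141, 0.007, -0.113]
force: [1.0, -0.4, -0.8]
width: 39.1
gripper_force: 60.2
```

Emit:
move_arm(targets="-1 0 0 1.5 0 0 0;-1 0 0 1.5 0 0 0;-1 0 0 0 0 0 0;-1 0 0 0 0 0 0")

```text
clock: 31.15
eef_pos: [416.9, 35.7, 29.2]
tool_rot: [3.141, 0.007, -0.114]
force: [-0.2, 0.5, 0.2]
width: 39.1
gripper_force: 60.4
```

```bash
python3 - <<'E'
from h import *
delta(*slot(-95.5,40));st=read_state()
k=V('wrist');g=k.im.min(2);cv2.imwrite('pics/x1.png',k.im)
for v in (60,70,75,80,85,90,100,120,150): print(v,g[v,150:440:10].tolist())
E
```

```text
tool cm [ 0.17 -0.1 ] at [416.9  35.7  29.2] yaw -6.5 F [-0.2  0.5  0.2] w 39.1
60 [63, 94, 96, 96, 96, 95, 111, 113, 113, 115, 115, 116, 116, 113, 117, 115, 113, 117, 116, 114, 109, 97, 94, 95, 96, 96, 100, 54, 110]
70 [62, 102, 98, 98, 101, 102, 75, 55, 58, 58, 59, 57, 59, 57, 62, 63, 64, 61, 63, 60, 62, 99, 100, 97, 98, 98, 94, 57, 53]
75 [67, 102, 103, 99, 99, 101, 99, 79, 95, 101, 66, 71, 80, 96, 102, 66, 74, 78, 96, 99, 99, 100, 99, 98, 94, 96, 93, 85, 88]
80 [99, 100, 102, 98, 100, 100, 99, 100, 98, 97, 99, 100, 98, 96, 104, 102, 98, 98, 98, 100, 98, 95, 97, 95, 92, 90, 93, 91, 89]
85 [96, 97, 96, 96, 99, 97, 100, 99, 130, 133, 131, 130, 132, 132, 131, 129, 129, 124, 125, 124, 97, 91, 87, 89, 90, 88, 86, 90, 88]
90 [94, 94, 95, 94, 95, 93, 95, 97, 129, 130, 129, 133, 131, 133, 129, 129, 132, 131, 132, 132, 91, 87, 87, 86, 90, 88, 88, 87, 88]
100 [97, 96, 96, 98, 96, 95, 96, 96, 128, 132, 133, 132, 133, 132, 130, 129, 131, 130, 131, 130, 89, 89, 89, 88, 88, 85, 89, 88, 86]
120 [103, 100, 99, 100, 99, 101, 99, 100, 128, 134, 131, 133, 132, 132, 134, 133, 131, 129, 130, 125, 98, 93, 94, 92, 94, 92, 92, 92, 90]
150 [98, 96, 97, 100, 97, 95, 92, 92, 128, 132, 132, 135, 132, 132, 132, 132, 133, 131, 133, 98, 95, 95, 91, 93, 93, 91, 90, 89, 89]
```

```bash
cat >> h.py <<'E'
def look(lip,card,zc):
    k=V('wrist');st=read_state()
    print('lip',[instand(a) for a in k.ray(lip,21)],'card',[instand(a) for a in k.ray(card,zc)],'tcp',instand(st['eef_pos']))
E
python3 - <<'E'
from h import *
k=V('wrist');g=k.im.min(2)
def ed(v,t,lo,hi): 
    r=np.where(g[v,lo:hi]>t)[0]+lo;return r.min(),r.max()
print(ed(95,113,200,380),ed(150,113,200,380),ed(62,105,190,375))
a,b=ed(95,113,200,380);c,d=ed(150,113,200,380);e,f=ed(62,105,190,375)
look([(e,68),(f,68)],[(a,83.5),(b,83.5),(c,150),(d,150)],35)
E
```

```text
(np.int64(229), np.int64(342)) (np.int64(230), np.int64(339)) (np.int64(210), np.int64(353))
lip [array([-12.2,  67.8]), array([-12.1,  13.1])] card [array([-17.9,  58.9]), array([-17.8,  19.2]), array([-41.3,  59.5]), array([-41.2,  19. ])] tcp [-96.1  39.7]
```

Emit:
move_arm(targets="-1 0 0 1 0 0 0;-1 0 0 0.8 0 0 0;-1 0 0 0 0 0 0")

```text
clock: 31.55
eef_pos: [420.5, 36.8, 14.1]
tool_rot: [3.141, 0.009, -0.114]
force: [-0.0, 0.2, -0.3]
width: 38.7
gripper_force: 60.4
```

Emit:
move_arm(targets="-1 0 0 0.1 0 0 0;-1 0 0 0 0 0 0")

```text
clock: 31.72
eef_pos: [420.5, 36.5, 14.1]
tool_rot: [3.141, 0.009, -0.114]
force: [-0.6, 0.1, -0.6]
width: 39.0
gripper_force: 60.4
```

```bash
python3 - <<'E'
from h import *
delta(*slot(-35,40))
E
```

```text
tool cm [5.86 0.01] at [420.5  36.5  14.1] yaw -6.5 F [-0.6  0.1 -0.6] w 39.0
```

Emit:
move_arm(targets="-1 0 0 0.2 0 0 0;-1 0 0 0.2 0 0 0;-1 0 0 0 0 0 0")

```text
clock: 31.97
eef_pos: [421.5, 36.4, 11.1]
tool_rot: [3.141, 0.012, -0.113]
force: [0.1, -0.0, -0.4]
width: 39.0
gripper_force: 60.4
```

Emit:
move_arm(targets="-1 0.8 0 0 0 0 0;-1 0.8 0 0 0 0 0;-1 0.8 0 0 0 0 0;-1 0.8 0 0 0 0 0;-1 0 0 0 0 0 0")

```text
clock: 32.38
eef_pos: [453.3, 33.0, 10.4]
tool_rot: [3.141, 0.013, -0.113]
force: [-0.5, 0.9, -0.4]
width: 38.9
gripper_force: 60.4
```

Emit:
move_arm(targets="-1 0.7 0 0 0 0 0;-1 0.7 0 0 0 0 0;-1 0.4 0 0 0 0 0;-1 0.3 0 0 0 0 0;-1 0 0 0 0 0 0")

```text
clock: 32.8
eef_pos: [475.0, 30.2, 10.4]
tool_rot: [3.14, 0.011, -0.113]
force: [-0.9, 0.4, -1.0]
width: 39.0
gripper_force: 60.3
```

```bash
python3 - <<'E'
from h import *
delta(*slot(-35,40))
E
```

```text
tool cm [0.38 0.01] at [475.   30.2  10.4] yaw -6.5 F [-0.9  0.4 -1. ] w 39.0
```

Emit:
move_arm(targets="-1 0.4 0 0 0 0 0;-1 0.3 0 0 0 0 0;-1 0 0 0 0 0 0")

```text
clock: 33.05
eef_pos: [478.3, 29.9, 9.9]
tool_rot: [3.141, 0.018, -0.113]
force: [-6.6, 1.2, -0.3]
width: 39.0
gripper_force: 60.5
```

Emit:
move_arm(targets="-1 0.3 0 0 0 0 0;-1 0.2 0 0 0 0 0;-1 0 0 0 0 0 0")

```text
clock: 33.3
eef_pos: [478.4, 29.9, 9.7]
tool_rot: [-3.14, 0.026, -0.113]
force: [-15.8, 0.3, 9.4]
width: 38.8
gripper_force: 61.9
```

```bash
python3 - <<'E'
from h import *
delta(*slot(-35,40))
E
```

```text
tool cm [0.04 0.01] at [478.4  29.9   9.7] yaw -6.5 F [-15.8   0.3   9.4] w 38.8
```

Emit:
move_arm(targets="-1 -0.8 0 0 0 0 0;-1 0 0 0 0 0 0;0.4 0 0 0 0 0 0;0.4 0 0 0 0 0 0;0.4 0 0 0 0 0 0")

```text
clock: 33.72
eef_pos: [479.7, 29.6, 10.7]
tool_rot: [3.141, 0.009, -0.113]
force: [0.4, -0.2, 0.2]
width: 59.8
gripper_force: 0.0
```

Emit:
move_arm(targets="0.4 0 0 -1 0 0 0;0.4 0 0 -2 0 0 0;0.4 0 0 -3 0 0 0;0.4 0 0 -4 0 0 0;1 0.1 -3.9 0 0 0 0")

```text
clock: 34.13
eef_pos: [489.3, 60.1, 116.9]
tool_rot: [3.137, -0.001, -0.126]
force: [2.1, -1.0, -0.4]
width: 70.3
gripper_force: 0.0
```

Emit:
move_arm(targets="1 0.1 -3.9 0 0 0 0;1 0.1 -3.9 0 0 0 0;1 0.1 -3.9 0 0 0 0;1 0.1 -3.9 0 0 0 0;1 0.1 -3.9 0 0 0 0")

```text
clock: 34.55
eef_pos: [512.2, 264.2, 110.5]
tool_rot: [3.141, 0.011, -0.112]
force: [1.3, -0.8, -0.4]
width: 85.3
gripper_force: 0.0
```

Emit:
move_arm(targets="1 0.1 -3.9 0 0 0 0;1 0.1 -3.9 0 0 0 0;1 0.1 -3.9 0 0 0 -5.3;1 0 0 0 0 0 -5.3;1 0 0 0 0 0 -5.2")

```text
clock: 34.97
eef_pos: [527.5, 381.9, 109.4]
tool_rot: [-3.138, 0.011, 0.174]
force: [-0.2, -1.2, -0.1]
width: 85.3
gripper_force: 0.0
```

Emit:
move_arm(targets="1 0 0 0 0 0 0;1 0 0 0 0 0 0")

```text
clock: 35.13
eef_pos: [528.2, 377.6, 110.2]
tool_rot: [-3.139, 0.011, 0.16]
force: [0.1, -0.6, 0.5]
width: 85.2
gripper_force: 0.0
```

```bash
python3 - <<'E'
from h import *
delta(530.1,377.6)
for n in('side','scene'):
    v=V(n)
    for c in v.blobs((0,0,200),(180,30,255),15):
        r=v.rect(c,6)
        if 300<r[0]<750 and -500<r[1]<450 and r[2]<200: print(n,c.mean(0).round(),r)
E
```

```text
tool cm [0.19 0.03] at [528.2 377.6 110.2] yaw 9.2 F [ 0.1 -0.6  0.5] w 85.2
side [263. 301.] (564.3, 382.0, 87, 44, 9.6)
side [301. 239.] (485.3, 104.8, 54, 43, -6.6)
side [292. 233.] (521.3, 86.7, 43, 14, -81.6)
side [307. 223.] (476.3, 24.8, 54, 41, -7.5)
side [294. 218.] (523.6, 9.5, 51, 40, -81.1)
side [301. 205.] (506.2, -65.0, 52, 19, 67.8)
side [346. 178.] (355.6, -249.5, 46, 40, 76.2)
scene [134. 265.] (461.0, -455.1, 106, 104, -84.1)
scene [238. 230.] (495.8, -124.8, 59, 51, -6.7)
scene [184. 229.] (389.1, -258.5, 117, 45, -15.4)
scene [256. 220.] (484.7, -44.7, 59, 29, -71.6)
scene [275. 213.] (487.6, 30.9, 98, 53, -7.8)
scene [307. 206.] (524.1, 147.9, 66, 51, -34.4)
scene [364. 190.] (562.9, 383.6, 85, 47, 7.6)
```

Emit:
move_arm(targets="1 0.2 0 2.5 0 0.6 0;1 0 0 3 0 0 0;1 0 0 3 0 0 0;1 0 0 1.9 0 0 0;1 0 0 0 0 0 0")

```text
clock: 35.65
eef_pos: [526.3, 376.4, 1.7]
tool_rot: [3.141, 0.009, 0.16]
force: [-1.6, -0.1, -0.3]
width: 85.4
gripper_force: 0.0
```

```bash
python3 -c "
from h import *
held()"
```

```text
width 40.9 centre [551.  380.7] yaw 8.6 in tool [23.4 -0.1] tool yaw 9.2 stand [ -3.  396.9] tcp [-25.5 390.5] [527.9 376.9   4.1]
```

Emit:
move_arm(targets="1 0 0 0.4 0 0 0;1 0 0 0 0 0 0;-1 0 0 0 0 0 0;-1 0 0 0 0 0 0;-1 0 0 0 0 0 0")

```text
clock: 36.12
eef_pos: [529.6, 378.6, 3.0]
tool_rot: [-3.138, 0.0, 0.163]
force: [-0.2, 0.6, -0.6]
width: 51.5
gripper_force: 0.0
```

Emit:
move_arm(targets="-1 0 0 0 0 0 0;-1 0 0 0 0 0 0;-1 0 0 0 0 0 0;-1 0 0 0 0 0 0;-1 0 0 0 0 0 0")

```text
clock: 36.53
eef_pos: [529.5, 378.4, 3.4]
tool_rot: [-3.138, 0.001, 0.163]
force: [-0.9, 0.2, 7.1]
width: 38.1
gripper_force: 59.3
```

Emit:
move_arm(targets="-1 0 0 -2 0 0 0;-1 0 0 -2 0 0 0;-1 0 0 -2 0 0 5.3;-1 0 0 0 0 0 5.3;-1 0 0 0 0 0 5.1")

```text
clock: 36.95
eef_pos: [530.2, 378.7, 63.9]
tool_rot: [-3.137, 0.0, -0.116]
force: [-0.4, 0.3, -1.0]
width: 37.3
gripper_force: 60.0
```

Emit:
move_arm(targets="-1 0 0 0 0 0 0;-1 0 0 0 0 0 0")

```text
clock: 37.12
eef_pos: [529.0, 378.1, 61.9]
tool_rot: [-3.14, 0.003, -0.109]
force: [-0.0, 1.5, -0.6]
width: 37.3
gripper_force: 60.0
```

```bash
python3 -c "
from h import *
delta(*slot(-96,-40))"
```

```text
tool cm [-7.36 43.15] at [529.  378.1  61.9] yaw -6.2 F [-0.   1.5 -0.6] w 37.3
```

```bash
python3 - <<'E'
from h import *
k=V('wrist');g=k.im.min(2);cv2.imwrite('pics/x2.png',k.im)
for v in (70,80,85,90,95,110,150,200,300,340): print(v,g[v,190:380:8].tolist())
print(g[60:400:8,281].tolist())
E
```

```text
70 [110, 108, 103, 110, 92, 34, 24, 21, 28, 34, 29, 50, 88, 106, 111, 113, 113, 113, 108, 107, 106, 107, 106, 108]
80 [107, 105, 106, 109, 109, 109, 106, 106, 81, 62, 66, 76, 108, 114, 111, 112, 116, 111, 109, 113, 110, 108, 108, 107]
85 [111, 109, 102, 105, 109, 111, 109, 116, 110, 111, 102, 113, 111, 111, 113, 108, 109, 109, 109, 110, 110, 105, 108, 110]
90 [111, 110, 109, 105, 110, 127, 148, 149, 147, 144, 146, 138, 136, 135, 127, 125, 121, 117, 119, 112, 112, 111, 107, 109]
95 [108, 108, 113, 106, 108, 126, 150, 150, 150, 151, 151, 150, 150, 152, 149, 151, 150, 151, 149, 148, 111, 112, 105, 110]
110 [107, 111, 110, 112, 113, 123, 152, 151, 150, 151, 150, 151, 151, 149, 152, 151, 148, 153, 151, 134, 113, 109, 111, 107]
150 [109, 112, 112, 111, 112, 120, 152, 150, 149, 153, 152, 151, 154, 154, 152, 151, 151, 151, 149, 114, 109, 113, 113, 110]
200 [109, 107, 113, 111, 112, 109, 149, 149, 151, 149, 150, 152, 150, 152, 151, 151, 151, 152, 149, 112, 111, 109, 109, 110]
300 [48, 21, 49, 52, 26, 30, 93, 107, 106, 100, 103, 103, 105, 111, 106, 107, 103, 40, 22, 29, 51, 29, 18, 61]
340 [16, 4, 16, 22, 23, 72, 148, 108, 104, 105, 102, 101, 104, 98, 103, 100, 102, 71, 19, 14, 20, 13, 26, 4]
[62, 69, 71, 112, 149, 151, 151, 152, 151, 152, 152, 152, 152, 153, 151, 151, 150, 152, 153, 150, 153, 152, 150, 104, 111, 107, 106, 99, 105, 104, 106, 105, 101, 105, 106, 101, 109, 106, 109, 107, 104, 106, 105]
```

Emit:
move_arm(targets="-1 -0.7 3.9 0 0 0 0.3;-1 -0.7 3.9 0 0 0 0;-1 -0.7 3.9 0 0 0 0;-1 -0.7 3.9 0 0 0 0;-1 -0.7 3.9 0 0 0 0")

```text
clock: 37.58
eef_pos: [471.1, 186.8, 61.7]
tool_rot: [-3.14, 0.002, -0.113]
force: [1.6, -0.8, -0.7]
width: 37.4
gripper_force: 60.1
```

Emit:
move_arm(targets="-1 -0.7 3.9 0 0 0 0;-1 -0.7 3.9 0 0 0 0;-1 -0.7 3.9 0 0 0 0;-1 -0.6 3.9 0 0 0 0;-1 -0.6 3.9 0 0 0 0")

```text
clock: 38.0
eef_pos: [415.9, -3.1, 61.5]
tool_rot: [-3.14, 0.002, -0.114]
force: [0.3, 0.2, -1.1]
width: 37.6
gripper_force: 60.1
```

Emit:
move_arm(targets="-1 -0.6 3.9 0 0 0 0;-1 0 0 1.5 0 0 0;-1 0 0 1.5 0 0 0;-1 0 0 0 0 0 0;-1 0 0 0 0 0 0")

```text
clock: 38.42
eef_pos: [406.1, -40.0, 31.1]
tool_rot: [-3.14, 0.003, -0.118]
force: [1.2, -0.1, -0.4]
width: 37.5
gripper_force: 60.2
```

```bash
cat >> h.py <<'E'
def pre(tc=113,tl=105):
    "card held before a clip: numbers in the stand frame"
    k=V('wrist');st=read_state();g=k.im.min(2);zt=st['eef_pos'][2]+5
    def ed(v,t,lo,hi): r=np.where(g[v,lo:hi]>t)[0]+lo;return r.min(),r.max()
    def top(u): 
        c=g[:,u]; r=150
        while c[r-1]>tc and r>1: r-=1
        return r-.5
    tl_,tr_=top(240),top(325);a=ed(105,tc,200,375);b=ed(150,tc,200,375)
    P=k.ray([(240,tl_),(325,tr_),(a[0]-.5,105),(a[1]+.5,105),(b[0]-.5,150),(b[1]+.5,150)],zt)
    print('front px',tl_,tr_,'edges',a,b);print('front L,R',instand(P[0]),instand(P[1]),'edges',[instand(p).tolist() for p in P[2:]],'tcp',instand(st['eef_pos']),st['eef_pos'].round(1),'rpy',st['tool_rot'].round(3))
    for v in range(50,90,3): print(v,g[v,190:390:10].tolist())
E
python3 -c "
from h import *
delta(*slot(-96,-40));pre()"
```

```text
tool cm [0.33 0.25] at [406.1 -40.   31.1] yaw -6.8 F [ 1.2 -0.1 -0.4] w 37.5
front px 88.5 90.5 edges (np.int64(231), np.int64(342)) (np.int64(231), np.int64(338))
front L,R [-22.4 -22.5] [-23.3 -52.4] edges [[-28.0, -18.9], [-28.2, -58.8], [-44.1, -18.1], [-44.3, -58.1]] tcp [-98.8 -37.3] [406.6 -39.9  31.5] rpy [-3.14e+00  1.00e-03 -1.18e-01]
50 [98, 93, 94, 110, 114, 116, 112, 113, 115, 113, 115, 114, 111, 113, 115, 110, 113, 108, 88, 91]
53 [100, 97, 98, 110, 113, 115, 113, 114, 113, 114, 115, 112, 115, 114, 112, 113, 111, 112, 93, 92]
56 [95, 98, 93, 112, 111, 113, 110, 111, 112, 114, 115, 114, 112, 112, 113, 112, 113, 110, 90, 94]
59 [98, 99, 100, 107, 105, 108, 103, 104, 102, 99, 94, 97, 97, 88, 93, 87, 88, 85, 96, 90]
62 [97, 98, 100, 60, 53, 54, 54, 53, 53, 53, 54, 55, 53, 57, 54, 50, 52, 83, 92, 94]
65 [98, 96, 97, 95, 57, 55, 57, 60, 56, 53, 62, 61, 64, 58, 60, 57, 61, 91, 91, 91]
68 [98, 99, 97, 97, 62, 63, 74, 85, 59, 59, 72, 88, 76, 57, 66, 78, 88, 91, 91, 88]
71 [102, 97, 94, 92, 86, 90, 90, 91, 74, 84, 90, 92, 82, 87, 89, 91, 91, 88, 91, 89]
74 [95, 96, 89, 89, 93, 91, 90, 88, 91, 93, 89, 89, 89, 91, 94, 90, 92, 90, 92, 86]
77 [95, 92, 89, 88, 93, 90, 93, 90, 93, 92, 91, 88, 92, 91, 91, 91, 88, 92, 91, 87]
80 [92, 91, 90, 86, 91, 88, 92, 91, 92, 91, 89, 92, 90, 92, 89, 92, 91, 88, 89, 91]
83 [86, 87, 87, 87, 89, 90, 89, 91, 89, 89, 91, 89, 92, 91, 92, 93, 88, 92, 93, 88]
86 [89, 88, 86, 87, 92, 89, 91, 88, 90, 89, 92, 91, 91, 95, 92, 91, 92, 89, 92, 92]
89 [85, 88, 86, 89, 103, 122, 123, 113, 114, 106, 101, 100, 95, 91, 90, 88, 90, 90, 91, 90]
```

Emit:
move_arm(targets="-1 0.2 0.2 1 0 0 0;-1 0 0 0.8 0 0 0;-1 0 0 0 0 0 0;-1 0 0 0 0 0 0")

```text
clock: 38.8
eef_pos: [412.8, -41.9, 18.4]
tool_rot: [-3.14, 0.012, -0.116]
force: [-0.3, 0.1, 0.4]
width: 37.6
gripper_force: 60.2
```

```bash
python3 -c "
from h import *
delta(*slot(-33,-40))"
```

```text
tool cm [5.95 0.12] at [412.8 -41.9  18.4] yaw -6.6 F [-0.3  0.1  0.4] w 37.6
```

Emit:
move_arm(targets="-1 0 0 0.4 0 0 0;-1 0 0 0.2 0 0 0;-1 0 0 0 0 0 0")

```text
clock: 39.05
eef_pos: [414.0, -42.2, 14.4]
tool_rot: [-3.14, 0.016, -0.116]
force: [0.6, 0.2, 0.4]
width: 37.2
gripper_force: 60.2
```

Emit:
move_arm(targets="-1 0.8 0 0 0 0 0;-1 0.8 0 0 0 0 0;-1 0.8 0 0 0 0 0;-1 0.8 0 0 0 0 0;-1 0 0 0 0 0 0")

```text
clock: 39.47
eef_pos: [446.1, -45.8, 13.8]
tool_rot: [-3.14, 0.017, -0.116]
force: [-0.7, 0.6, -1.1]
width: 37.6
gripper_force: 60.4
```

```bash
python3 -c "
from h import *
delta(*slot(-33,-40))"
```

```text
tool cm [2.59 0.12] at [446.1 -45.8  13.8] yaw -6.6 F [-0.7  0.6 -1.1] w 37.6
```

Emit:
move_arm(targets="-1 0 0.1 0.2 0 0.8 0;-1 0 0 0 0 0 0")

```text
clock: 39.63
eef_pos: [445.9, -46.7, 12.0]
tool_rot: [-3.139, 0.001, -0.116]
force: [-0.1, 0.9, -0.2]
width: 37.7
gripper_force: 60.2
```

Emit:
move_arm(targets="-1 0.7 0 0 0 0 0;-1 0.7 0 0 0 0 0;-1 0.4 0 0 0 0 0;-1 0.4 0 0 0 0 0;-1 0 0 0 0 0 0")

```text
clock: 40.05
eef_pos: [468.7, -49.8, 11.9]
tool_rot: [-3.141, 0.001, -0.116]
force: [-0.7, 1.4, -1.3]
width: 37.9
gripper_force: 60.2
```

Emit:
move_arm(targets="-1 0.3 0 0 0 0 0;-1 0.2 0 0 0 0 0;-1 0 0 0 0 0 0")

```text
clock: 40.3
eef_pos: [471.7, -50.1, 11.8]
tool_rot: [-3.14, 0.004, -0.116]
force: [-3.7, 0.4, -1.2]
width: 37.6
gripper_force: 60.2
```

```bash
python3 -c "
from h import *
delta(*slot(-33,-40))"
```

```text
tool cm [ 0.   -0.01] at [471.7 -50.1  11.8] yaw -6.7 F [-3.7  0.4 -1.2] w 37.6
```

Emit:
move_arm(targets="-1 0.3 0 0 0 0 0;-1 0.3 0 0 0 0 0;-1 0 0 0 0 0 0")

```text
clock: 40.55
eef_pos: [471.9, -50.1, 11.4]
tool_rot: [-3.138, 0.013, -0.117]
force: [-14.8, 0.3, 6.8]
width: 37.4
gripper_force: 63.9
```

Emit:
move_arm(targets="-1 0.3 0 0 0 0 0;-1 0 0 0 0 0 0")

```text
clock: 40.72
eef_pos: [472.0, -50.1, 11.4]
tool_rot: [-3.137, 0.018, -0.117]
force: [-19.8, 0.6, 11.4]
width: 37.3
gripper_force: 66.3
```

Emit:
move_arm(targets="-1 -0.8 0 0 0 0 0;-1 0 0 0 0 0 0;0.4 0 0 0 0 0 0;0.4 0 0 0 0 0 0;0.4 0 0 0 0 0 0")

```text
clock: 41.13
eef_pos: [475.7, -50.7, 12.4]
tool_rot: [-3.14, -0.001, -0.116]
force: [-0.4, -0.3, 0.3]
width: 59.8
gripper_force: 0.0
```

Emit:
move_arm(targets="0.4 0 0 -1 0 0 0;0.4 0 0 -2 0 0 0;0.4 0 0 -3 0 0 0;0.4 0 0 -3 0 0 0;1 -1.3 3.6 0 0 0 0")

```text
clock: 41.55
eef_pos: [464.3, -76.0, 105.3]
tool_rot: [-3.136, -0.008, -0.097]
force: [1.3, -0.0, -1.3]
width: 70.2
gripper_force: 0.0
```

Emit:
move_arm(targets="1 -1.3 3.6 0 0 0 0;1 -1.3 3.6 0 0 0 0;1 -1.3 3.6 0 0 0 0;1 -1.3 3.5 0 0 0 4.3;1 -1.3 3.5 0 0 0 4.3")

```text
clock: 41.97
eef_pos: [369.7, -255.3, 102.4]
tool_rot: [-3.142, -0.001, -0.269]
force: [0.5, -0.8, 0.2]
width: 85.2
gripper_force: 0.0
```

Emit:
move_arm(targets="1 0 0 0 0 0 0;1 0 0 0 0 0 0")

```text
clock: 42.13
eef_pos: [368.6, -255.6, 102.4]
tool_rot: [3.141, 0.0, -0.272]
force: [0.8, 0.6, -0.2]
width: 85.3
gripper_force: 0.0
```

```bash
python3 -c "
from h import *
delta(368.3,-252.9);print(read_state()['tool_rot'])"
```

```text
tool cm [-0.1  -0.25] at [ 368.6 -255.6  102.4] yaw -15.6 F [ 0.8  0.6 -0.2] w 85.3
[ 3.14100960e+00  2.88775134e-04 -2.71561503e-01]
```

Emit:
move_arm(targets="1 0 -0.2 2.5 0 0 0;1 0 0 2.5 0 0 0;1 0 0 2.5 0 0 0;1 0 0 2.1 0 0 0;1 0 0 0 0 0 0")

```text
clock: 42.55
eef_pos: [369.5, -248.0, 3.2]
tool_rot: [-3.137, 0.006, -0.264]
force: [-0.5, -0.1, -0.1]
width: 85.8
gripper_force: 0.0
```

Emit:
move_arm(targets="1 0 0 0 0 0 0")

```text
clock: 42.63
eef_pos: [369.7, -249.4, 5.4]
tool_rot: [-3.139, 0.003, -0.265]
force: [-0.1, -0.3, 0.4]
width: 84.9
gripper_force: 0.0
```

```bash
python3 -c "
from h import *
held()"
```

```text
width 41.1 centre [ 387.6 -259.2] yaw -15.3 in tool [19.5  4.2] tool yaw -15.2 stand [ -92.8 -257.3] tcp [-111.4 -250.3] [ 369.9 -250.1    6.2]
```

Emit:
move_arm(targets="1 -0.3 0.3 0.5 0 0 0;1 0 0 0 0 0 0;-1 0 0 0 0 0 0;-1 0 0 0 0 0 0;-1 0 0 0 0 0 0")

```text
clock: 43.1
eef_pos: [366.1, -252.5, 1.5]
tool_rot: [-3.141, 0.001, -0.266]
force: [0.1, -0.4, 0.4]
width: 51.6
gripper_force: 0.0
```

Emit:
move_arm(targets="-1 0 0 0 0 0 0;-1 0 0 0 0 0 0;-1 0 0 0 0 0 0;-1 0 0 0 0 0 0;-1 0 0 0 0 0 0")

```text
clock: 43.52
eef_pos: [365.9, -252.5, 1.7]
tool_rot: [-3.14, 0.001, -0.267]
force: [0.3, 1.2, 10.8]
width: 39.2
gripper_force: 59.0
```

Emit:
move_arm(targets="-1 0 0 -2 0 0 0;-1 0 0 -2 0 0 0;-1 0 0 -2 0 0 -4.3;-1 0 0 0 0 0 -4.5;-1 0 0 0 0 0 0")

```text
clock: 43.93
eef_pos: [366.3, -252.8, 61.9]
tool_rot: [-3.141, 0.0, -0.11]
force: [0.1, -0.2, 0.0]
width: 39.0
gripper_force: 60.2
```

Emit:
move_arm(targets="-1 0 0 0 0 0 0")

```text
clock: 44.02
eef_pos: [365.7, -252.3, 60.9]
tool_rot: [-3.139, 0.002, -0.115]
force: [-0.1, 1.2, -0.7]
width: 38.8
gripper_force: 60.2
```

```bash
python3 -c "
from h import *
delta(*slot(-96,-120))"
```

```text
tool cm [  1.92 -13.3 ] at [ 365.7 -252.3   60.9] yaw -6.6 F [-0.1  1.2 -0.7] w 38.8
```

Emit:
move_arm(targets="-1 0.5 -3.3 0 0 0 0;-1 0.5 -3.3 0 0 0 0;-1 0.5 -3.3 0 0 0 0;-1 0.4 -3.4 0 0 0 0;-1 0 0 1.5 0 0 0")

```text
clock: 44.43
eef_pos: [401.5, -112.0, 45.9]
tool_rot: [-3.133, 0.003, -0.099]
force: [0.8, 0.0, -0.9]
width: 39.0
gripper_force: 60.3
```

Emit:
move_arm(targets="-1 0 0 1.5 0 0 0;-1 0 0 0 0 0 0;-1 0 0 0 0 0 0;-1 0 0 0 0 0 0")

```text
clock: 44.77
eef_pos: [398.9, -123.3, 31.1]
tool_rot: [-3.14, 0.003, -0.116]
force: [-0.6, -0.6, 0.2]
width: 38.7
gripper_force: 60.4
```

```bash
python3 -c "
from h import *
delta(*slot(-96,-120));pre()"
```

```text
tool cm [ 0.1  -0.11] at [ 398.9 -123.3   31.1] yaw -6.6 F [-0.6 -0.6  0.2] w 38.7
front px 83.5 84.5 edges (np.int64(227), np.int64(340)) (np.int64(228), np.int64(337))
front L,R [ -18.6 -106. ] [ -19.  -135.8] edges [[-25.8, -100.9], [-25.9, -141.6], [-41.9, -100.5], [-42.0, -141.3]] tcp [ -96.8 -121.3] [ 399.1 -123.5   31.3] rpy [-3.14e+00  2.00e-03 -1.16e-01]
50 [92, 98, 121, 123, 122, 121, 121, 121, 121, 120, 121, 117, 119, 121, 125, 120, 118, 97, 97, 98]
53 [97, 98, 120, 120, 121, 122, 119, 122, 124, 120, 119, 119, 120, 120, 121, 121, 116, 100, 96, 100]
56 [97, 97, 119, 120, 120, 120, 119, 117, 120, 120, 122, 118, 120, 120, 122, 116, 119, 100, 98, 97]
59 [101, 99, 119, 120, 121, 120, 121, 122, 119, 122, 122, 121, 122, 119, 120, 120, 120, 99, 98, 101]
62 [98, 100, 120, 120, 121, 118, 120, 121, 121, 121, 120, 122, 119, 123, 119, 119, 118, 101, 100, 101]
65 [100, 101, 101, 97, 92, 93, 91, 89, 87, 79, 79, 83, 73, 78, 78, 69, 73, 103, 103, 99]
68 [100, 97, 78, 53, 56, 61, 58, 61, 63, 59, 62, 60, 64, 67, 59, 65, 74, 102, 98, 101]
71 [100, 98, 101, 70, 67, 66, 69, 81, 70, 66, 69, 68, 69, 62, 64, 69, 88, 99, 97, 101]
74 [97, 101, 100, 71, 80, 92, 99, 96, 71, 83, 92, 97, 73, 81, 90, 95, 98, 99, 95, 100]
77 [94, 98, 97, 93, 97, 98, 96, 98, 97, 101, 99, 98, 94, 99, 97, 97, 95, 97, 95, 98]
80 [98, 96, 96, 99, 98, 97, 98, 98, 97, 98, 96, 98, 99, 96, 99, 97, 95, 99, 94, 99]
83 [99, 97, 97, 99, 108, 107, 107, 103, 103, 99, 99, 101, 99, 98, 97, 99, 99, 100, 97, 100]
86 [93, 96, 97, 99, 139, 139, 139, 138, 140, 138, 138, 132, 134, 132, 130, 125, 99, 94, 98, 103]
89 [98, 99, 101, 98, 139, 139, 137, 139, 141, 139, 141, 139, 140, 139, 139, 135, 98, 100, 102, 102]
```

Emit:
move_arm(targets="-1 0 0 1 0 0 0;-1 0 0 0.9 0 0 0;-1 0 0 0.3 0 0 0;-1 0 0 0 0 0 0;-1 0 0 0 0 0 0")

```text
clock: 45.23
eef_pos: [403.1, -124.0, 13.4]
tool_rot: [-3.138, 0.01, -0.114]
force: [0.2, 0.5, -0.2]
width: 39.0
gripper_force: 60.5
```

```bash
python3 -c "
from h import *
delta(*slot(-35.5,-120));print(read_state()['tool_rot'])"
```

```text
tool cm [ 5.73 -0.13] at [ 403.1 -124.    13.4] yaw -6.5 F [ 0.2  0.5 -0.2] w 39.0
[-3.1384576   0.01041031 -0.11412531]
```

Emit:
move_arm(targets="-1 0 0 0.3 0 0.5 0;-1 0 0 0 0 0 0")

```text
clock: 45.4
eef_pos: [405.8, -124.6, 13.4]
tool_rot: [-3.137, 0.006, -0.113]
force: [0.2, -0.9, 0.0]
width: 39.2
gripper_force: 60.5
```

Emit:
move_arm(targets="-1 0.8 0 0 0 0 0;-1 0.8 0 0 0 0 0;-1 0.8 0 0 0 0 0;-1 0.8 0 0 0 0 0;-1 0 0 0 0 0 0")

```text
clock: 45.82
eef_pos: [438.1, -127.8, 12.7]
tool_rot: [-3.137, 0.007, -0.112]
force: [-0.1, 1.3, -2.1]
width: 38.9
gripper_force: 60.4
```

Emit:
move_arm(targets="-1 0.7 0 0 0 0 0;-1 0.7 0 0 0 0 0;-1 0.4 0 0 0 0 0;-1 0.4 0 0 0 0 0;-1 0 0 0 0 0 0")

```text
clock: 46.23
eef_pos: [460.3, -130.6, 12.7]
tool_rot: [-3.138, 0.006, -0.112]
force: [0.3, 0.3, -2.5]
width: 39.3
gripper_force: 60.5
```

Emit:
move_arm(targets="-1 0.3 0 0 0 0 0;-1 0.2 0 0 0 0 0;-1 0 0 0 0 0 0")

```text
clock: 46.48
eef_pos: [461.7, -130.8, 12.3]
tool_rot: [-3.137, 0.011, -0.113]
force: [-5.4, 0.5, -1.7]
width: 38.9
gripper_force: 60.6
```

```bash
python3 -c "
from h import *
delta(*slot(-35.5,-120));print(read_state()['tool_rot'])"
```

```text
tool cm [-0.17 -0.14] at [ 461.7 -130.8   12.3] yaw -6.5 F [-5.4  0.5 -1.7] w 38.9
[-3.13660183  0.01135434 -0.11324505]
```

Emit:
move_arm(targets="-1 0 0 0.3 0 0 0;-1 0 0 0 0 0 0")

```text
clock: 46.65
eef_pos: [461.6, -130.8, 9.8]
tool_rot: [-3.136, 0.011, -0.114]
force: [-6.7, 0.2, 4.5]
width: 39.2
gripper_force: 61.8
```

Emit:
move_arm(targets="-1 0.4 0 0 0 0 0;-1 0.3 0 0 0 0 0;-1 0 0 0 0 0 0")

```text
clock: 46.9
eef_pos: [461.8, -130.8, 9.7]
tool_rot: [-3.134, 0.021, -0.115]
force: [-19.9, 2.4, 18.0]
width: 39.4
gripper_force: 63.6
```

Emit:
move_arm(targets="-1 -0.8 0 0 0 0 0;-1 0 0 0 0 0 0;0.4 0 0 0 0 0 0;0.4 0 0 0 0 0 0;0.4 0 0 0 0 0 0")

```text
clock: 47.32
eef_pos: [464.9, -131.4, 10.0]
tool_rot: [-3.138, 0.005, -0.113]
force: [-0.4, -0.3, -0.2]
width: 60.2
gripper_force: 0.0
```

Emit:
move_arm(targets="0.4 0 0 -1 0 0 0;0.4 0 0 -2 0 0 0;0.4 0 0 -3 0 0 0;0.4 0 0 -4 0 0 0;0.4 0 0 -4 0 0 0")

```text
clock: 47.73
eef_pos: [464.1, -131.8, 151.1]
tool_rot: [-3.138, 0.008, -0.113]
force: [0.9, 0.6, -0.8]
width: 59.9
gripper_force: 0.0
```

Emit:
move_arm(targets="0.4 0 -3.5 -2 0 0 0;0.4 0 -3.5 -2 0 0 0;0.4 0 -3.5 -1 0 0 0;0.4 0 0 0 0 0 0;0.4 0 0 0 0 0 0")

```text
clock: 48.15
eef_pos: [477.7, -24.7, 200.8]
tool_rot: [-3.136, 0.005, -0.106]
force: [-0.1, 0.3, -0.3]
width: 59.6
gripper_force: 0.0
```

```bash
python3 - <<'E'
from h import *
delta(*slot(-35,0))
k=V('wrist');v=V('side');s=V('scene')
f=lambda i,w,h:cv2.resize(i,(w,h),interpolation=cv2.INTER_CUBIC)
cv2.imwrite('pics/p11.png',np.hstack([f(k.im,500,375),np.vstack([f(v.im[165:245,240:340],300,188),f(s.im[180:260,210:330],300,187)])]))
E
```

```text
tool cm [-0.5  -1.42] at [477.7 -24.7 200.8] yaw -6.1 F [-0.1  0.3 -0.3] w 59.6
```

View pics/p11.png

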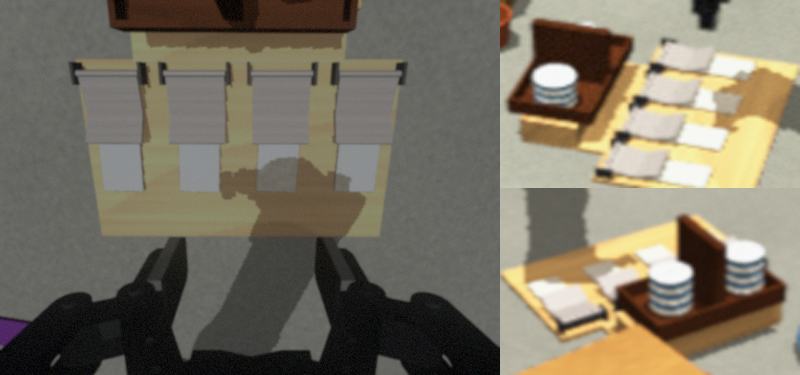

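The last picture shows all four cards under their clips with their rear ends level at about row 190, and the loaded caddy on the riser. I'll check the numbers.

```bash
python3 - <<'E'
from h import *
k=V('wrist');g=k.im.min(2)
for n,(a,b) in zip((3,2,1,0),((101.5,143),(180,220),(258,296),(337,376))):
    P=k.ray(np.array([(a,190.5),(b,190.5)])*1.12,14);P2=k.ray(np.array([(a,148),(b,148)])*1.12,14)
    print(n,[instand(p).tolist() for p in P],'mid y',(instand(P[0])+instand(P[1]))[1]/2)
for v in (170,190,205): print(v,[(i,int(x)) for i,x in zip(range(100,440,6),g[v,100:440:6])])
for u in (136,224,310,400): print(u,g[190:226:2,u].tolist())
# caddy rim corners from the side mask are hidden; riser/ caddy near wall in wrist
E
```

```text
3 [[-66.8, 140.2], [-66.8, 96.6]] mid y 118.39999999999999
2 [[-66.8, 57.7], [-66.8, 15.8]] mid y 36.75
1 [[-66.8, -24.1], [-66.8, -63.9]] mid y -44.0
0 [[-66.8, -106.8], [-66.8, -147.5]] mid y -127.15
170 [(100, 104), (106, 130), (112, 140), (118, 140), (124, 141), (130, 141), (136, 136), (142, 142), (148, 138), (154, 88), (160, 104), (166, 102), (172, 106), (178, 104), (184, 103), (190, 105), (196, 138), (202, 140), (208, 140), (214, 142), (220, 143), (226, 140), (232, 141), (238, 138), (244, 95), (250, 97), (256, 98), (262, 98), (268, 99), (274, 100), (280, 98), (286, 138), (292, 141), (298, 137), (304, 141), (310, 139), (316, 138), (322, 140), (328, 136), (334, 100), (340, 100), (346, 99), (352, 100), (358, 100), (364, 104), (370, 102), (376, 141), (382, 140), (388, 140), (394, 139), (400, 140), (406, 142), (412, 140), (418, 140), (424, 104), (430, 103), (436, 98)]
190 [(100, 101), (106, 104), (112, 140), (118, 141), (124, 139), (130, 141), (136, 138), (142, 141), (148, 142), (154, 84), (160, 109), (166, 104), (172, 105), (178, 106), (184, 99), (190, 97), (196, 130), (202, 141), 
[... 763 characters left out ...]
, 68), (262, 65), (268, 69), (274, 67), (280, 67), (286, 96), (292, 95), (298, 95), (304, 96), (310, 100), (316, 101), (322, 97), (328, 69), (334, 64), (340, 63), (346, 66), (352, 66), (358, 63), (364, 62), (370, 77), (376, 95), (382, 95), (388, 99), (394, 137), (400, 140), (406, 139), (412, 137), (418, 98), (424, 97), (430, 99), (436, 101)]
136 [138, 141, 139, 143, 141, 141, 140, 140, 141, 142, 140, 139, 114, 102, 106, 103, 99, 97]
224 [140, 143, 141, 140, 141, 140, 142, 141, 142, 141, 141, 138, 112, 104, 100, 101, 99, 100]
310 [101, 101, 97, 96, 91, 95, 101, 100, 97, 95, 93, 87, 67, 65, 65, 60, 67, 63]
400 [139, 140, 140, 139, 142, 142, 138, 140, 140, 138, 138, 112, 75, 67, 68, 63, 66, 67]
```

```bash
python3 -c "
from h import *
print(order.finish_job())"
```

```text
the job is handed in; nothing more can be done
None
```

The job is handed in (no verdict was returned): both dish stacks stand in the caddy, which is centred on the riser, and the four white cards are pushed home against their stops, one under each clip.

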